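Rotate the provisions in the chart-table rack

TASK

Restock the provision rack, oldest to the front: pull the coffee tin and the tea caddy that stand at the back of the rack straight forward until each is right up to the front lip, and set the matching new one from the table upright behind each, caddies square to the rack. Then swing the hinged fiddle rail fully up across the front, and let go. Set the stock down without dropping it and leave everything else where it is.

Things in the scene. Friction and masses are not known exactly. Their poses are not given: they have to be found in the camera images.
- rack: Open varnished wooden two-tier provision rack, fixed, 205 deep (x), 312 wide (y). Origin: centre of its underside; x points from its open front (towards the robot) to its back, y to its left, z up. Floor top z = 20, front lip x -105 to -95 and 15 above the floor, rear lip's inner face x = 90. Cheeks at |y| 146 to 156 reach z = 60, or 235 behind x = 76. Between dividers and cheeks: narrow side bays.
- row_left (a point): On the floor of the left stock row (rack y = +48), at the front lip's inner face; axes as the rack's. The row runs 185 back to the rear lip and is 90 wide between dividers 6 thick and 18 high.
- row_right (a point): The same point of the right stock row (rack y = -48).
- overhang (a point): Middle of the lower front edge of the upper board, 126 behind the front lip's inner face and 215 above the row floor. The board covers the rear of both rows (70 deep, full width) with things on it to 55 above its underside. In front of this edge the rows are open above; stock under it is reached by leaning the gripper in from the front, 25 to 45 degrees from vertical.
- old_tin: Older coffee tin: plain silver upright cylinder, 58 diameter, 92 tall, about 0.3 kg, standing at the back of one of the two rows (either). Origin: centre of its underside, z up.
- old_caddy: Older tea caddy: plain silver square box, 56 x 56 x 92 tall, rounded edges, about 0.24 kg, standing at the back of the other row, slightly turned. Origin: centre of its underside, x and y square to its faces, z up.
- new_tin: New coffee tin, the same as the old one but standing on the open table to the right of the rack among other things; it may be 0.7 to 1.4 times as heavy. Origin: centre of its underside, z up.
- new_caddy: New tea caddy, the same as the old one but standing on the open table to the right of the rack, turned any way; it may be 0.7 to 1.4 times as heavy. Origin: centre of its underside, x and y square to its faces, z up.
- rail (a joint): Angle of the hinged fiddle rail, rad: 0 = fully up (closed, against its stop), growing as it folds down and out towards the robot; starts folded out at 1.0 to 1.4. The hinge is stiff (0.14 N m) and the rail stays where it is left. It is a batten 318 long, 12 thick and 18 high, centred 45 from the hinge line, on two flat arms outside the cheeks.
- rail_hinge (a point): Middle of the rail's hinge line, which runs along the rack's y at rack x = -112, z = 25.
- rail_pull (a point): Grip point of the wooden finger pull in the middle of the rail, 82 from the hinge line in line with the arms: a block 22 wide (along the rack's y) and 12 thick that stands 46 beyond the batten, its end 100 from the hinge line. Pinch it across its 22 width. With the rail up it points straight up.
- tumbler: Bystander: frosted glass tumbler, 72 diameter, 90 tall, on the table among the new stock. Origin: centre of its underside.
- gauge: Bystander: silver aluminium rain gauge housing, upright cylinder 120 diameter, 185 tall, on the table beyond the new stock. Origin: centre of its underside.
- flashlight: Bystander: black rubber-edged flashlight lying on the table to the right of the new stock, 168 long along its x, 44 thick. Origin: under its middle.
- knot_board: Bystander: white plastic knot-practice board lying flat, 190 (x) by 120 (y) by 12, with six pegs to 42 high. Origin: centre of its underside.
- fish_tin: Bystander: flat steel fish tin, 105 (x) by 40 by 24, in the rack's left-hand narrow bay. Origin: centre of its underside.
- candle_box: Bystander: cardboard candle box, 110 (x) by 38 by 36, in the rack's right-hand narrow bay. Origin: centre of its underside.
Mind the look-alikes: they are no part of the job. What is shaped like the old_tin but blue is not meant.

How it is judged (in metres and radians):
At the end, for the whole second after the job is handed in: Each old item at a row front (rack x -75 to -50 mm), the new one of its kind behind it in that row (x -15 to 70), all within 22 mm of the row centre line, on the floor within 5 mm, upright within 0.1 rad, at rest (0.02 m/s); caddies square to the rack within 0.22 rad; rail up within 0.07 rad ((((x of old_tin in the frame of rack between -0.075 and -0.05 m and y of old_tin in the frame of rack between 0.026 and 0.07 m and x of new_tin in the frame of rack between -0.015 and 0.07 m and y of new_tin in the frame of rack between 0.026 and 0.07 m) and (x of old_caddy in the frame of rack between -0.075 and -0.05 m and y of old_caddy in the frame of rack between -0.07 and -0.026 m and x of new_caddy in the frame of rack between -0.015 and 0.07 m and y of new_caddy in the frame of rack between -0.07 and -0.026 m)) or ((x of old_tin in the frame of rack between -0.075 and -0.05 m and y of old_tin in the frame of rack between -0.07 and -0.026 m and x of new_tin in the frame of rack between -0.015 and 0.07 m and y of new_tin in the frame of rack between -0.07 and -0.026 m) and (x of old_caddy in the frame of rack between -0.075 and -0.05 m and y of old_caddy in the frame of rack between 0.026 and 0.07 m and x of new_caddy in the frame of rack between -0.015 and 0.07 m and y of new_caddy in the frame of rack between 0.026 and 0.07 m))) and (angle between the x axis of old_caddy and the x axis of rack, either way round below 0.22 rad or angle between the x axis of old_caddy and the x axis of rack, either way round above 1.35 rad) and (angle between the x axis of new_caddy and the x axis of rack, either way round below 0.22 rad or angle between the x axis of new_caddy and the x axis of rack, either way round above 1.35 rad) and z of old_tin in the frame of rack between 0.015 and 0.025 m and angle between each of old_tin, old_caddy, new_tin, new_caddy's own z axis and vertical below 0.1 rad and linear speed of each of old_tin, old_caddy, new_tin, new_caddy below 0.02 m/s and z of old_caddy in the frame of rack between 0.015 and 0.025 m and z of new_tin in the frame of rack between 0.015 and 0.025 m and z of new_caddy in the frame of rack between 0.015 and 0.025 m and value of joint rail below 0.07 rad); the robot touches nothing.
It fails at once if a bystander (tumbler, rain gauge, flashlight, knot board, fish tin, candle box) is moved more than 25 mm (distance of any of tumbler, gauge, flashlight, knot_board, fish_tin, candle_box from where it was at the start of the episode above 0.025 m).
It fails at once if the glass tumbler or the rain gauge is tipped more than 0.4 rad (angle between any of tumbler, gauge's own z axis and vertical above 0.4 rad).
It fails at once if a coffee tin or tea caddy is dropped: it falls clear of the fingers at over 0.6 m/s (about 18 mm of free fall) ((linear speed of old_tin above 0.6 m/s and contact force between the fingers and old_tin below 0.05 N) or (linear speed of old_caddy above 0.6 m/s and contact force between the fingers and old_caddy below 0.05 N) or (linear speed of new_tin above 0.6 m/s and contact force between the fingers and new_tin below 0.05 N) or (linear speed of new_caddy above 0.6 m/s and contact force between the fingers and new_caddy below 0.05 N)).
It also fails if it takes over 72 s, if anything falls off the work surface, if the arm or the gripper's body presses on something with over 40 N, if the wrist force passes 120 N, or if a joint passes its speed limit or range.

ROBOT

A 6-joint arm with a two-finger parallel gripper is mounted at the origin on the work surface. World frame = base frame: x ahead of the robot, y to its left, z up, the work surface at z = 0. Lengths are in mm, angles in rad, forces in N, time in s.
With the tool pointing down it reaches from about 300 to 775 mm from the base axis. Payload 14.6 kg.
Tool frame: the origin (TCP) lies between the finger pads; the fingertips stand 19 mm ahead of it and the grasp point (between the pads) is the TCP (manip.tcp_to_tips is the distance from the TCP to the fingertips, in mm); x points along the fingers, z is the direction in which the jaws open and shut, and the axes are right-handed (so a half turn about x gives the same grasp; the last joint's range is limited). The gripper opens to 94 mm and grips with 3 to 60 N. Pads are 16 mm wide; open, the fingers measure 119 mm over their backs; the gripper's body (75 mm by 177 mm) begins 78 mm behind the grasp point.
Start: joints at [-1.291, 0.3, 1.521, -0, 1.321, -0.067], TCP at [186.932, -517.248, 224.446] pointing down, gripper open.
Joint ranges: [-3.03, 3.03], [-0.79, 2.21], [0.23, 2.52], [-1.04, 4.18], [0, 3.07], [-2.55, 2.55]. Speed limits (rad/s): [2.22, 2.22, 2.57, 3.14, 3.14, 3.14].

INTERFACE

Orientations are given as [roll, pitch, yaw] about the fixed x, y, z axes, in that order (R = Rz(yaw) Ry(pitch) Rx(roll)).
In Python, from cell import manip gives the robot as it stands.
- The arm moves only by the tool jog_arm, never from a script. Its argument "moves" is a list that holds one entry, the list of rows, each a list of 6 numbers: the shift along the world's x, y, z in mm, then the turn, a rotation vector about the world's x, y, z in degrees. In form: [[[dx, dy, dz, wx, wy, wz], ...]]. A call has 1 to 5 rows; each row shifts and turns the pose as measured when the row begins; what a row does not reach is not made up. A row lasts 1/10 s, in which the tool goes at most 50 mm and 8.59 degrees, less where a joint would pass 70% of its speed; a pose out of reach is approached as far as the arm can. A call is refused whole if a number of a shift passes 50 or a number of a turn 8.59, either way. A call with a gripper value outside its range is refused whole. "gripper" is the opening, from -1 (shut) to 1 (fully open), set as the call begins (left out, the last holds). The fingers move at their own pace and stop on an object; "squeeze" is the grip in N (left out, the last holds). Time passes only in rows, so rows that do not move let the fingers close. It gives the time, the measured TCP pose, the force and the opening at its end, in the units of the state.
- manip.read_state(): the state, without advancing time (a new reading comes with each control period).
- manip.camera(name): name is "scene" or "top"; returns (picture, depth): 384x512x3 uint8, blue, green, red; 384x512 float32, mm along the optical axis (not along the pixel's ray), 0 where there is no reading.
- manip.camera_params(name): a dict with "fx", "fy", "cx", "cy" (pixels), "dist" ([k1, k2, p1, p2, k3] as OpenCV has them; the pictures are not rectified), "rvec" (rotation vector, rad) and "tvec" (3), from world to camera coordinates, as OpenCV has them. Camera axes: x right, y down, z forward; pixel columns grow to the right and rows downward; lengths in mm; the calibration is good to about 2 mm. A picture is of the moment at which its call begins. camera_params takes no time and is no camera call.
- manip.sign_off(): hands the job in, once; it reports no verdict.
The state is a dict: "clock": time; "joints": joint angles; "qd": joint speeds; "effort": joint torques, N m; "eef_pos": TCP position; "eef_rot": TCP orientation; "wrist_force": force on the tool from outside, world axes, zero at the start; "moment": the same for the moment, N m; "finger_gap": finger opening in mm.
Only numpy, scipy, OpenCV 4.12 (cv2) and the standard library are available. Lean on these libraries where they do the work, as an engineer would, in place of code of your own. Each camera call takes 0.05 s, during which the arm holds its last target. There are 200 camera calls.

## Working session

There is one attempt and no reset: what is moved stays moved. The work goes in short steps, Python scripts to look and compute and a tool call to move; the robot and the scene stay as the last step left them, time stands still between calls to the robot, and variables do not carry over. Pictures are saved under pics/ and viewed, about 8 in all and at most 12, crops included, and the job is handed in when it is done.

Besides the shell and the picture viewer there is one more tool, called after "Request:" by a JSON object that holds its "op" and its "data", one argument or row to a line. jog_arm: Moves the arm, as the interface text tells. Its arguments: {"type":"object","properties":{"moves":{"type":"array","items":{"type":"array","items":{"type":"array","items":{"type":"number"}}}},"gripper":{"type":"number"},"squeeze":{"type":"number"}},"required":["moves"]}

```bash
ls; mkdir -p pics; cat > h.py <<'E'
import numpy as np, cv2
from cell import manip
def cam(n,save=None):
    im,d=manip.camera(n); p=manip.camera_params(n)
    if save: cv2.imwrite('pics/'+save,im)
    return im,d,p
def cloud(d,p):
    h,w=d.shape
    u,v=np.meshgrid(np.arange(w),np.arange(h))
    K=np.array([[p['fx'],0,p['cx']],[0,p['fy'],p['cy']],[0,0,1.]])
    pts=np.stack([u,v],-1).reshape(-1,1,2).astype(np.float64)
    n=cv2.undistortPoints(pts,K,np.array(p['dist'],float)).reshape(h,w,2)
    X=np.dstack([n[...,0]*d,n[...,1]*d,d])
    R,_=cv2.Rodrigues(np.array(p['rvec'],float)); t=np.array(p['tvec'],float).ravel()
    return (X-t)@R   # world, invalid where d==0
E
python3 - <<'E'
from h import *
for n in('scene','top'):
    im,d,p=cam(n,n+'0.png'); np.savez('%s0.npz'%n,im=im,d=d,X=cloud(d,p))
    R,_=cv2.Rodrigues(np.array(p['rvec'],float)); print(n,-R.T@np.array(p['tvec']).ravel(),R[2],p['fx'],p['cx'],p['cy'],(d>0).mean())
a=cv2.imread('pics/scene0.png');b=cv2.imread('pics/top0.png')
cv2.imwrite('pics/both.png',cv2.resize(np.vstack([a,b]),None,fx=.78,fy=.78))
print(manip.read_state())
E
```

```text
pics
scene [1107.23076287 -316.6593246  1187.13772062] [-0.46506984  0.27014611 -0.84304871] 393.884060762099 257.31657149504576 188.52338428409703 0.9960123697916666
top [ 378.96003719   -6.1578443  1641.07435847] [ 0.1037199  -0.00486181 -0.99459466] 472.9428627014632 254.83959880512788 183.33469434955884 0.9960428873697916
{'clock': 0.1, 'joints': array([-1.29062230e+00,  3.00413150e-01,  1.52150002e+00,  2.66897029e-05,
        1.32067237e+00, -6.65755669e-02]), 'qd': array([ 0.00039433, -0.00065048, -0.00194178, -0.00059681, -0.0018393 ,
        0.00298314]), 'effort': array([ 1.55368649e-03, -5.32644546e+01, -3.53283584e+01,  7.09601166e-02,
        2.34927284e-02, -5.25395910e-05]), 'eef_pos': array([ 186.87365475, -517.06548056,  223.95239087]), 'eef_rot': array([3.04898516, 1.5698031 , 1.82493182]), 'wrist_force': array([-0.69780196,  0.39558339,  0.69729425]), 'moment': array([ 0.02401814,  0.06324769, -0.03988545]), 'finger_gap': 93.69404658766463}
```

View pics/both.png

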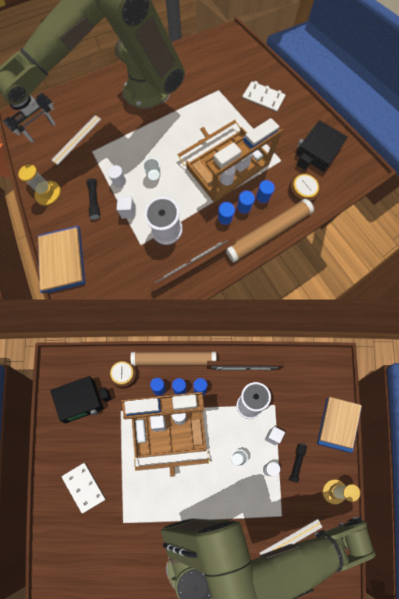

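The picture shows the rack at about (165,430) in the top half-view (lower half). The new stock (caddy ~(276,435), tin ~(273,467)), the tumbler (240,457) and the gauge (255,400) stand to its right, and three blue look-alike cylinders behind it. I'll enlarge this next.

```bash
python3 - <<'E'
from h import *
a=cv2.imread('pics/scene0.png');b=cv2.imread('pics/top0.png')
A=cv2.resize(a[140:340,110:400],(800,int(200*800/290)),interpolation=cv2.INTER_CUBIC)
B=cv2.resize(b[80:300,140:400],(709,600),interpolation=cv2.INTER_CUBIC)
cv2.imwrite('pics/A.png',A[:600]);cv2.imwrite('pics/B.png',B)
E
```

```text
(no output)
```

View pics/A.png

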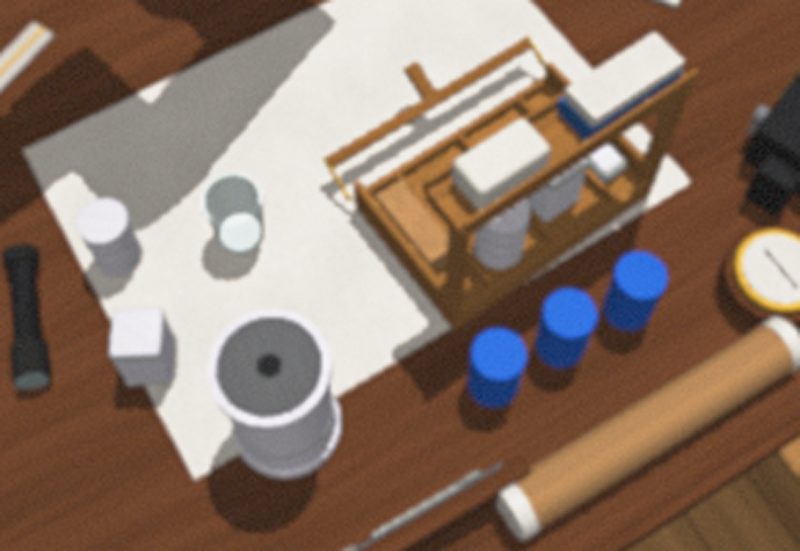

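View pics/B.png

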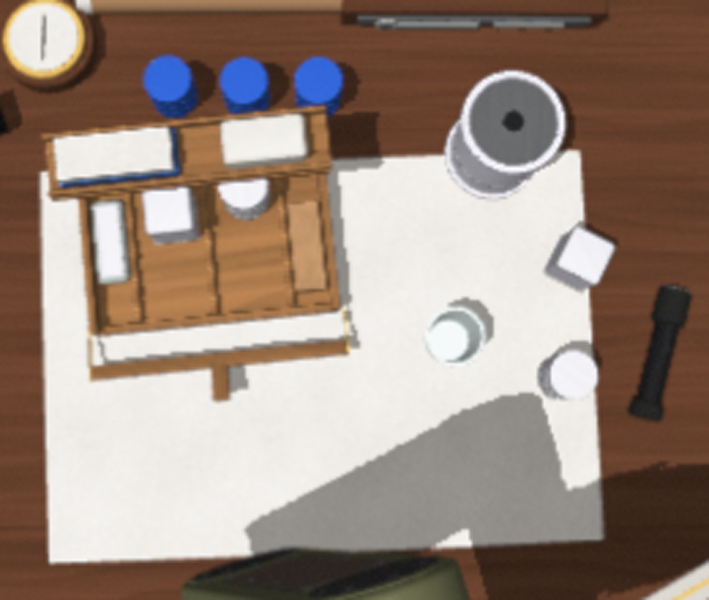

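In the close-ups (A is the scene view, B the top view):
- **Rack:** the open front faces the robot. The old caddy is in the left row at B(170,212) and the old tin in the right row at B(245,195). The rail is folded out, with its pull at B(221,382).
- **New tin:** B(572,372), a plain silver upright cylinder. The blue cylinders at B(168,85), (245,85) and (318,85) are look-alikes, and B(455,335) is the glass tumbler, so none of those is meant.
- **New caddy:** B(583,255), a silver square box.

Next I'll measure these from the depth of both views.

```bash
python3 - <<'E'
from h import *
def rect(P): 
    (c,s,a)=cv2.minAreaRect(P.astype(np.float32)); return np.round(c,1),np.round(s,1),round(a,1)
for n in('scene','top'):
    z=np.load(n+'0.npz'); X=z['X'];ok=z['d']>0
    print(n,'table z',np.median(X[...,2][ok&(X[...,0]>300)&(X[...,0]<900)&(abs(X[...,1])<400)&(X[...,2]<30)]))
    def comps(lo,hi,minA=25):
        m=(ok&(X[...,2]>lo)&(X[...,2]<hi)&(X[...,0]>250)&(X[...,0]<950)&(abs(X[...,1])<520)).astype(np.uint8)
        k,L,st,_=cv2.connectedComponentsWithStats(m,connectivity=4)
        for i in range(1,k):
            if st[i,4]>=minA:
                Q=X[L==i]; print('  z%d-%d'%(lo,hi),st[i,:4],'n',st[i,4],'z',Q[:,2].mean().round(1),'med',np.median(Q[:,:2],0).round(0),'rect',*rect(Q[:,:2]))
    comps(84,100); comps(103,120); comps(50,68,40)
    comps(175,195); comps(225,250)
E
```

```text
scene table z 1.405873415270518
  z84-100 [183 202  22  19] n 69 z 89.6 med [ 456. -173.] rect [ 471.4 -178.7] [71.6 50.5] 34.6
  z84-100 [307 202  16   9] n 33 z 91.5 med [654. 157.] rect [654.3 161.5] [56.2 13.5] 81.0
  z84-100 [138 212  19  18] n 255 z 92.1 med [ 432. -328.] rect [ 431.6 -327.3] [57.8 58.3] 34.9
  z84-100 [183 214  16   9] n 29 z 90.0 med [ 501. -209.] rect [ 494.6 -207.8] [55.7 14.8] 37.3
  z84-100 [284 223  17   7] n 40 z 92.1 med [682.  55.] rect [675.4  59.6] [50.7 16.6] 54.7
  z84-100 [332 232  20  18] n 278 z 92.1 med [795. 163.] rect [793.8 164.5] [59. 57.] 4.2
  z84-100 [307 245  19  19] n 280 z 92.1 med [793.  70.] rect [791.   70.9] [54.  58.2] 84.5
  z84-100 [149 252  21  19] n 349 z 92.7 med [ 578. -346.] rect [ 576.3 -346. ] [58.1 55.7] 61.2
  z84-100 [281 260  20  19] n 298 z 92.2 med [794. -21.] rect [792.7 -20.8] [55.8 55. ] 56.5
  z84-100 [199 299  23   5] n 41 z 91.6 med [ 766. -269.] rect [ 761.8 -269.4] [62.4 10.2] 62.4
  z103-120 [309 198  15  11] n 43 z 109.9 med [654. 161.] rect [652.8 163.6] [ 7.6 54.4] 9.2
  z103-120 [286 213  16  13] n 12
[... 3418 characters left out ...]
rect [564.2 266.2] [168.   11.6] 6.1
  z50-68 [245 154  14  33] n 340 z 55.7 med [590.  -4.] rect [590.6  -3.3] [109.4  37.6] 5.5
  z50-68 [215 210   9  15] n 70 z 59.4 med [431. 103.] rect [431.  104.2] [44.6 25.3] 12.1
  z175-195 [309 106  38  38] n 1131 z 185.1 med [ 717. -242.] rect [ 718.  -243.1] [118.  120.4] 26.9
  z225-250 [250 122  11  18] n 140 z 245.4 med [683. -14.] rect [684.3 -13.9] [29.9 53.8] 89.3
  z225-250 [204 126  21  19] n 254 z 245.6 med [671. 115.] rect [671.5 110.1] [54.9 56.7] 5.9
  z225-250 [157 132   6  18] n 60 z 246.0 med [652. 276.] rect [654.2 275.3] [54.4 11.8] 9.1
  z225-250 [158 143  94  11] n 148 z 243.7 med [632. 132.] rect [631.8 137.7] [  5.  279.8] 6.0
```

```bash
cat >> h.py <<'E'
from scipy.spatial.transform import Rotation as Rn
YAW=np.radians(5.95); O=np.array([600.,119.5])
ex=np.array([np.cos(YAW),np.sin(YAW)]); ey=np.array([-ex[1],ex[0]])
def w2r(P): q=np.asarray(P)[...,:2]-O; return np.stack([q@ex,q@ey],-1)
def r2w(x,y): return O+x*ex+y*ey
E
python3 - <<'E'
from h import *
for n in('scene','top'):
    z=np.load(n+'0.npz'); X=z['X'];ok=(z['d']>0); P=X[ok]; r=w2r(P); Z=P[:,2]
    print(n)
    # lip top
    m=(Z>30)&(Z<40)&(abs(r[:,0]+100)<15)&(abs(r[:,1])<140)
    for lo in(-130,-60,20,80):
        k=m&(r[:,1]>lo)&(r[:,1]<lo+50)
        if k.sum()>5: print(' lip',lo,np.percentile(r[k,0],[5,50,95]).round(1),Z[k].mean().round(1),k.sum())
    # board front edge
    m=(Z>232)&(Z<250)&(r[:,0]>10)&(r[:,0]<60)&(abs(r[:,1])<140); print(' board', [np.percentile(r[m&(r[:,1]>a)&(r[:,1]<a+60),0],[2,50]).round(1) for a in(-120,-40,40) if (m&(r[:,1]>a)&(r[:,1]<a+60)).sum()>5])
    # dividers z 38
    m=(Z>34)&(Z<41)&(r[:,0]>-85)&(r[:,0]<-10)&(abs(r[:,1])<130)
    h,e=np.histogram(r[m,1],np.arange(-130,131,4)); print(' div',[(int(e[i]+2),int(h[i])) for i in range(len(h)) if h[i]>8])
    # pull profile
    m=(abs(r[:,1])<9)&(r[:,0]>-225)&(r[:,0]<-118)&(Z>12)
    idx=np.argsort(r[m,0]); print(' pull',[(int(a),int(b)) for a,b in zip(r[m,0][idx],Z[m][idx])][::3])
    m=(abs(r[:,1])<145)&(abs(r[:,1])>25)&(r[:,0]>-215)&(r[:,0]<-118)&(Z>15); print(' batten',np.percentile(r[m,0],[3,50,97]).round(1),np.percentile(Z[m],[3,50,97]).round(1))
    for nm,c,lo,hi in(('ocad',(626,164),106,118),('otin',(657,72),106,118),('ncad',(575,-345),86,98),('ntin',(430,-326),86,98)):
        m=(np.hypot(*(P[:,:2]-c).T)<48)&(Z>lo)&(Z<hi); Q=P[m][:,:2].astype(np.float32)
        c2,s,a=cv2.minAreaRect(Q); print(' ',nm,'z',np.median(Z[m]).round(1),'rect',np.round(c2,1),np.round(s,1),round(a,1),'rack',w2r(np.array(c2)).round(1),'hullx',r[m,0].min().round(1),r[m,0].max().round(1),'y',r[m,1].min().round(1),r[m,1].max().round(1))
        if nm=='ocad':
            for lo_ in range(10,75,8):
                k=m&(r[:,1]>lo_)&(r[:,1]<=lo_+8)
                if k.sum()>2: print('    y',lo_+4,r[k,0].min().round(1),r[k,0].max().round(1))
    m=(Z>60)&(Z<98)&(np.hypot(*(P[:,:2]-[478,-190]).T)<60); print(' tumbler',np.median(P[m][:,:2],0).round(0))
E
```

```text
scene
 lip -130 [-103.3  -96.9  -89.2] 35.1 48
 lip -60 [-102.5  -97.8  -93.6] 34.3 43
 lip 20 [-103.9  -97.7  -94. ] 35.1 37
 lip 80 [-103.7  -97.6  -90.5] 34.6 41
 board [array([38.1, 48.5])]
 div [(-96, 18)]
 pull [(-201, 69), (-196, 73), (-195, 75), (-192, 72), (-190, 73), (-188, 65), (-186, 67), (-184, 66), (-181, 65), (-180, 68), (-179, 63), (-177, 63), (-174, 65), (-173, 61), (-170, 62), (-168, 59), (-167, 58), (-164, 53), (-163, 52), (-160, 53), (-159, 57), (-157, 56), (-154, 54), (-153, 56), (-152, 53), (-148, 50), (-147, 50), (-145, 50), (-142, 45)]
 batten [-159.  -149.3 -141.7] [43.1 50.2 56.1]
  ocad z 111.1 rect [652.8 163.6] [ 7.6 54.4] 9.2 rack [57.  38.4] hullx 53.2 62.4 y 11.1 65.7
    y 14 54.8 62.4
    y 22 56.6 60.5
    y 30 55.2 59.6
    y 38 55.6 61.0
    y 46 53.2 60.4
    y 54 54.0 58.7
    y 62 55.7 59.3
  otin z 112.9 rect [672.7  70.7] [25.8 55.4] 2.0 rack [ 67.2 -56.1] hullx 54.4 80.5 y -83.1 -27.5
  ncad z 92.7 rect [ 576.2 -345.9] [57.7 55.8] 60.7 rack [ -71.9 -460.4] hullx -109.0 -36.5 y -497.2 -424.7
  ntin z 92.2 rect [ 431.6 -327.3] [57.8 58.3] 34.9
[... 697 characters left out ...]
53), (-152, 51), (-150, 48), (-149, 45), (-146, 50), (-145, 44), (-142, 43)]
 batten [-161.  -152.2 -142.9] [40.6 48.9 57. ]
  ocad z 111.0 rect [625.1 164.2] [52.4 56.7] 5.0 rack [29.6 41.9] hullx 3.7 56.2 y 13.4 70.1
    y 14 6.9 51.0
    y 22 4.3 54.4
    y 30 5.0 55.6
    y 38 5.6 54.9
    y 46 3.8 53.7
    y 54 3.7 54.3
    y 62 4.6 56.2
    y 70 9.5 52.6
  otin z 111.1 rect [644.6  71.6] [32.7 56.7] 5.3 rack [ 39.4 -52.2] hullx 23.1 56.0 y -80.7 -24.0
  ncad z 90.9 rect [ 574.9 -344.8] [55.8 57.3] 60.7 rack [ -73.1 -459.2] hullx -110.4 -38.3 y -496.4 -422.9
  ntin z 91.2 rect [ 427.7 -325.1] [55.9 56.6] 0.1 rack [-217.5 -424.3] hullx -245.7 -188.9 y -453.5 -396.3
 tumbler [ 483. -196.]
```

```bash
cat >> h.py <<'E'
def Rt(psi,th,s):  # lean azimuth psi, lean th (deg), jaw sign s
    p,t=np.radians(psi),np.radians(th)
    x=np.array([np.cos(p)*np.sin(t),np.sin(p)*np.sin(t),-np.cos(t)]); z=s*np.array([-np.sin(p),np.cos(p),0])
    return np.column_stack([x,np.cross(z,x),z])
def cur():
    s=manip.read_state(); return s['eef_pos'],Rn.from_euler('xyz',s['eef_rot']).as_matrix(),s
def plan(wps,s=None):  # wps: (xyz, psi, th, nrows)
    p,R,st=cur()
    print('t',round(st['clock'],2),'p',p.round(1),'gap',round(st['finger_gap'],1),'F',st['wrist_force'].round(1),'j',st['joints'].round(2))
    if s is None: s=1 if R[1,2]*np.cos(np.radians(wps[0][1]))-R[0,2]*np.sin(np.radians(wps[0][1]))>0 else -1
    for q,psi,th,n in wps:
        q=np.array(q,float); T=Rt(psi,th,s); w=np.degrees(Rn.from_matrix(T@R.T).as_rotvec())
        k=max(n,int(np.ceil(np.linalg.norm(w)/8.5)),int(np.ceil(np.linalg.norm(q-p)/49)))
        print(' ->',q.round(0),'rows',k,'row',((q-p)/k).round(1).tolist(),(w/k).round(2).tolist(),'totals',(q-p).round(0),w.round(1))
        p,R=q,T
def rk(x,y,z): return [*r2w(x,y),z]
E
python3 - <<'E'
from h import *
p,R,s=cur(); print(R.round(3))
a=np.radians(35); G=(52,-54,86)
pre=rk(52-120*np.sin(a),-54,86+120*np.cos(a))
for s in(1,-1):
    plan([(pre,5.95,35,1),(rk(*G),5.95,35,1)],s)
E
```

```text
[[-0.     0.94   0.34 ]
 [ 0.001  0.34  -0.94 ]
 [-1.     0.    -0.001]]
t 0.1 p [ 186.9 -517.1  224. ] gap 93.7 F [-0.7  0.4  0.7] j [-1.29  0.3   1.52  0.    1.32 -0.07]
 -> [589.  64. 184.] rows 20 row [20.1, 29.1, -2.0] [-2.46, -0.57, 7.95] totals [402. 581. -40.] [-49.2 -11.4 158.9]
 -> [657.  71.  86.] rows 3 row [22.8, 2.4, -32.8] [0.0, 0.0, 0.0] totals [ 68.   7. -98.] [0. 0. 0.]
t 0.1 p [ 186.9 -517.1  224. ] gap 93.7 F [-0.7  0.4  0.7] j [-1.29  0.3   1.52  0.    1.32 -0.07]
 -> [589.  64. 184.] rows 15 row [26.8, 38.7, -2.6] [0.52, -2.28, -0.9] totals [402. 581. -40.] [  7.8 -34.2 -13.5]
 -> [657.  71.  86.] rows 3 row [22.8, 2.4, -32.8] [0.0, 0.0, 0.0] totals [ 68.   7. -98.] [0. 0. 0.]
```

Request:
{"op": "jog_arm", "data": {
  "moves": [
    [[27,39,0,0.5,-2.3,-0.9],[27,39,0,0.5,-2.3,-0.9],[27,39,0,0.5,-2.3,-0.9],[27,39,0,0.5,-2.3,-0.9],[27,39,0,0.5,-2.3,-0.9]]
  ],
  "gripper": 0.62
}}

```text
clock: 0.6
eef_pos: [323.0, -317.4, 221.4]
eef_rot: [1.511, 1.36, 0.199]
wrist_force: [1.1, -0.6, 0.6]
finger_gap: 76.3
```

Request:
{"op": "jog_arm", "data": {
  "moves": [
    [[27,39,0,0.5,-2.3,-0.9],[27,39,0,0.5,-2.3,-0.9],[27,39,0,0.5,-2.3,-0.9],[27,39,0,0.5,-2.3,-0.9],[27,39,0,0.5,-2.3,-0.9]]
  ]
}}

```text
clock: 1.1
eef_pos: [461.1, -113.4, 221.4]
eef_rot: [1.546, 1.145, 0.149]
wrist_force: [1.4, -1.4, -0.2]
finger_gap: 75.9
```

Request:
{"op": "jog_arm", "data": {
  "moves": [
    [[20,39,0,0.5,-2.3,-0.9],[20,39,0,0.5,-2.3,-0.9],[20,39,0,0.5,-2.3,-0.9],[0,0,0,0,0,0]]
  ]
}}

```text
clock: 1.5
eef_pos: [523.4, 13.5, 221.2]
eef_rot: [1.574, 1.015, 0.128]
wrist_force: [-0.1, -0.0, 0.1]
finger_gap: 75.7
```

```bash
python3 - <<'E'
from h import *
a=np.radians(35); G=(52,-54,88)
pre=rk(52-120*np.sin(a),-54,88+120*np.cos(a))
plan([(pre,5.95,35,1),(rk(*G),5.95,35,1),(rk(-64,-50,92),5.95,35,1)])
E
```

```text
t 1.5 p [523.4  13.5 221.2] gap 75.7 F [-0.1 -0.   0.1] j [-0.1  -0.02  1.98  0.2   0.64  1.21]
 -> [589.  64. 186.] rows 2 row [32.7, 25.3, -17.4] [0.14, -1.57, -0.64] totals [ 65.  51. -35.] [ 0.3 -3.1 -1.3]
 -> [657.  71.  88.] rows 3 row [22.8, 2.4, -32.8] [0.0, 0.0, 0.0] totals [ 68.   7. -98.] [0. 0. 0.]
 -> [542.  63.  92.] rows 3 row [-38.6, -2.7, 1.3] [0.0, 0.0, 0.0] totals [-116.   -8.    4.] [0. 0. 0.]
```

Request:
{"op": "jog_arm", "data": {
  "moves": [
    [[33,25,-17,0.1,-1.6,-0.6],[33,25,-17,0.1,-1.6,-0.6],[0,0,0,0,0,0]]
  ]
}}

```text
clock: 1.8
eef_pos: [591.2, 65.4, 186.2]
eef_rot: [1.567, 0.956, 0.103]
wrist_force: [-0.4, 0.4, -0.7]
finger_gap: 76.5
```

Request:
{"op": "jog_arm", "data": {
  "moves": [
    [[11,1,-16,0,0,0],[11,1,-16,0,0,0],[11,1,-16,0,0,0],[11,1,-16,0,0,0],[0,0,0,0,0,0]]
  ]
}}

```text
clock: 2.3
eef_pos: [635.1, 65.4, 119.8]
eef_rot: [1.563, 0.961, 0.099]
wrist_force: [-0.9, 0.3, -0.5]
finger_gap: 75.9
```

Request:
{"op": "jog_arm", "data": {
  "moves": [
    [[11,3,-16,0,0,0],[11,3,-16,0,0,0],[0,0,0,0,0,0]]
  ]
}}

```text
clock: 2.6
eef_pos: [656.8, 68.7, 89.8]
eef_rot: [1.562, 0.961, 0.096]
wrist_force: [0.9, -0.4, 0.3]
finger_gap: 76.1
```

```bash
python3 - <<'E'
from h import *
a,d,p=cam('scene');b,_,_=cam('top')
A=cv2.resize(a[170:260,230:350],(720,540),interpolation=cv2.INTER_CUBIC)
cv2.imwrite('pics/C.png',A); plan([(rk(52,-54,88),5.95,35,1)])
E
```

```text
t 2.7 p [656.9  68.8  91.6] gap 76.2 F [0.3 0.2 0.1] j [0.04 0.45 1.78 0.12 0.31 1.4 ]
 -> [657.  71.  88.] rows 1 row [0.4, 2.4, -3.6] [0.29, 0.09, 0.03] totals [ 0.  2. -4.] [0.3 0.1 0. ]
```

View pics/C.png

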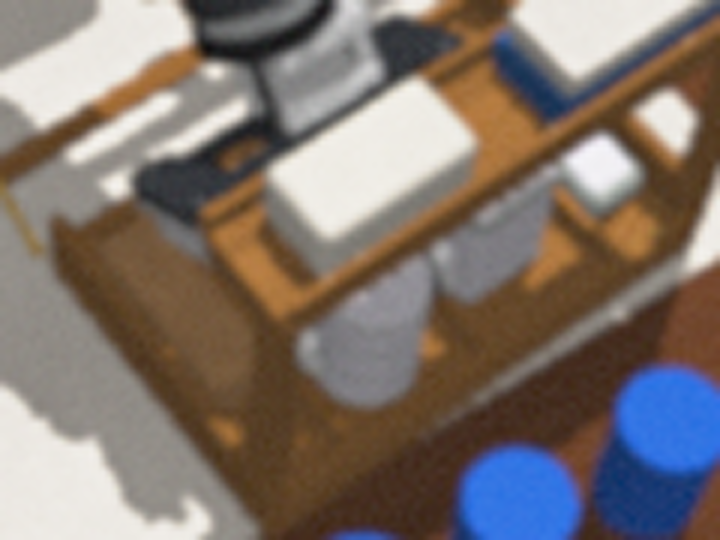

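The crop shows the two fingertips at (310,345) and (445,275), straddling the tin at (370,330). The gripper clears the board. I'll close on it now.

Request:
{"op": "jog_arm", "data": {
  "moves": [
    [[0,2,-3,0,0,0],[0,0,0,0,0,0],[0,0,0,0,0,0],[0,0,0,0,0,0],[0,0,0,0,0,0]]
  ],
  "gripper": -1,
  "squeeze": 25
}}

```text
clock: 3.2
eef_pos: [655.9, 70.4, 91.7]
eef_rot: [1.561, 0.957, 0.096]
wrist_force: [-0.4, -0.5, -1.4]
finger_gap: 57.5
```

Request:
{"op": "jog_arm", "data": {
  "moves": [
    [[0,0,4,0,0,0],[0,0,0,0,0,0]]
  ]
}}

```text
clock: 3.4
eef_pos: [655.5, 70.4, 95.5]
eef_rot: [1.562, 0.958, 0.096]
wrist_force: [-0.9, -0.9, -2.8]
finger_gap: 57.6
```

```bash
python3 - <<'E'
from h import *
plan([(rk(-63,-49,91),5.95,35,1)])
E
```

```text
t 3.4 p [655.5  70.4  95.5] gap 57.6 F [-0.9 -0.9 -2.8] j [0.04 0.44 1.78 0.11 0.31 1.41]
 -> [542.  64.  91.] rows 3 row [-37.7, -2.0, -1.5] [0.1, 0.04, 0.01] totals [-113.   -6.   -5.] [0.3 0.1 0. ]
```

Request:
{"op": "jog_arm", "data": {
  "moves": [
    [[-25,-1,0,0,0,0],[-25,-1,0,0,0,0],[-25,-2,0,0,0,0],[-25,-2,0,0,0,0],[-13,-1,0,0,0,0]]
  ]
}}

```text
clock: 3.9
eef_pos: [539.2, 63.1, 95.2]
eef_rot: [1.561, 0.958, 0.096]
wrist_force: [4.0, 0.2, -0.7]
finger_gap: 57.7
```

```bash
python3 - <<'E'
from h import *
plan([(rk(-63,-49,91.7),5.95,35,1)])
_,d,p=cam('top'); X=cloud(d,p); P=X[d>0]; r=w2r(P)
m=(abs(r[:,0]+60)<60)&(abs(r[:,1]+49)<45)&(P[:,2]>108)&(P[:,2]<125); print(r[m].min(0),r[m].max(0),np.median(P[m,2]),m.sum())
E
```

```text
t 3.9 p [539.2  63.1  95.2] gap 57.7 F [ 4.   0.2 -0.7] j [0.03 0.23 2.09 0.17 0.22 1.34]
 -> [542.  64.  92.] rows 1 row [3.3, 1.1, -3.5] [0.3, 0.12, 0.04] totals [ 3.  1. -3.] [0.3 0.1 0. ]
[-89.65275039 -87.95626599] [-36.32119151  -9.94511572] 115.16409722772845 264
```

Request:
{"op": "jog_arm", "data": {
  "moves": [
    [[2,1,-2,0,0,0],[0,0,-2,0,0,0],[0,0,0,0,0,0]]
  ]
}}

```text
clock: 4.25
eef_pos: [542.0, 64.2, 91.6]
eef_rot: [1.561, 0.957, 0.095]
wrist_force: [-0.2, -0.3, -2.8]
finger_gap: 57.3
```

Request:
{"op": "jog_arm", "data": {
  "moves": [
    [[0,0,0,0,0,0],[0,0,0,0,0,0],[0,0,0,0,0,0]]
  ],
  "gripper": 0.62
}}

```text
clock: 4.55
eef_pos: [543.7, 64.3, 92.1]
eef_rot: [1.561, 0.955, 0.095]
wrist_force: [-0.2, -1.0, 0.1]
finger_gap: 75.5
```

Request:
{"op": "jog_arm", "data": {
  "moves": [
    [[-20,-2,28,0,0,0],[-20,-2,28,0,0,0],[-20,-2,28,0,0,0],[-6,0,8,0,0,0],[0,0,0,0,0,0]]
  ]
}}

```text
clock: 5.05
eef_pos: [475.7, 57.8, 186.4]
eef_rot: [1.56, 0.956, 0.094]
wrist_force: [0.7, 0.4, 0.1]
finger_gap: 76.0
```

```bash
python3 - <<'E'
from h import *
a=np.radians(35); G=(31,41,88)
plan([(rk(31-120*np.sin(a),41,88+120*np.cos(a)),5.95,35,1),(rk(*G),5.95,35,1)])
_,d,p=cam('top'); X=cloud(d,p); P=X[d>0]; r=w2r(P)
m=(abs(r[:,0]+60)<40)&(abs(r[:,1]+49)<40)&(P[:,2]>106)&(P[:,2]<118); print(r[m].min(0),r[m].max(0),np.median(P[m,2]),m.sum())
E
```

```text
t 5.05 p [475.7  57.8 186.4] gap 76.0 F [0.7 0.4 0.1] j [ 0.02 -0.1   2.17  0.09  0.46  1.42]
 -> [558. 156. 186.] rows 3 row [27.5, 32.8, -0.0] [0.11, 0.09, 0.03] totals [82. 99. -0.] [0.3 0.3 0.1]
 -> [627. 163.  88.] rows 3 row [22.8, 2.4, -32.8] [0.0, 0.0, 0.0] totals [ 68.   7. -98.] [0. 0. 0.]
[-89.20136913 -75.91376327] [-32.16601134 -19.18555822] 111.40402597439477 233
```

Request:
{"op": "jog_arm", "data": {
  "moves": [
    [[27,33,0,0,0,0],[27,33,0,0,0,0],[28,33,0,0,0,0],[0,0,0,0,0,0]]
  ]
}}

```text
clock: 5.5
eef_pos: [562.0, 160.2, 182.7]
eef_rot: [1.56, 0.957, 0.092]
wrist_force: [-0.9, -0.0, 0.8]
finger_gap: 76.2
```

Request:
{"op": "jog_arm", "data": {
  "moves": [
    [[14,2,-20,0,0,0],[14,2,-20,0,0,0],[14,2,-20,0,0,0],[14,2,-20,0,0,0],[0,0,0,0,0,0]]
  ]
}}

```text
clock: 6.0
eef_pos: [618.9, 168.6, 93.2]
eef_rot: [1.56, 0.964, 0.094]
wrist_force: [0.6, -0.1, -0.4]
finger_gap: 76.4
```

```bash
python3 - <<'E'
from h import *
plan([(rk(31,41,90),5.95,35,1)])
E
```

```text
t 6.0 p [618.9 168.6  93.2] gap 76.4 F [ 0.6 -0.1 -0.4] j [ 0.24  0.42  1.82 -0.27  0.31  1.94]
 -> [627. 163.  90.] rows 1 row [7.7, -5.1, -3.2] [0.39, -0.19, 0.01] totals [ 8. -5. -3.] [ 0.4 -0.2  0. ]
```

Request:
{"op": "jog_arm", "data": {
  "moves": [
    [[4,-3,-2,0,0,0],[4,-2,-1,0,0,0],[0,0,0,0,0,0]]
  ]
}}

```text
clock: 6.3
eef_pos: [626.7, 162.5, 90.5]
eef_rot: [1.559, 0.965, 0.094]
wrist_force: [0.3, 0.1, 0.0]
finger_gap: 76.0
```

Request:
{"op": "jog_arm", "data": {
  "moves": [
    [[0,0,0,0,0,0],[0,0,0,0,0,0],[0,0,0,0,0,0],[0,0,0,0,0,0],[0,0,0,0,0,0]]
  ],
  "gripper": -1
}}

```text
clock: 6.8
eef_pos: [626.4, 162.5, 92.6]
eef_rot: [1.56, 0.962, 0.095]
wrist_force: [0.4, 0.1, -1.5]
finger_gap: 56.0
```

Request:
{"op": "jog_arm", "data": {
  "moves": [
    [[0,0,4,0,0,0],[0,0,0,0,0,0]]
  ]
}}

```text
clock: 7.0
eef_pos: [626.1, 162.5, 96.5]
eef_rot: [1.56, 0.963, 0.095]
wrist_force: [-0.0, 0.8, -2.6]
finger_gap: 55.8
```

```bash
python3 - <<'E'
from h import *
p,R,s=cur(); print(w2r(p))
plan([(rk(-63,48,91),5.95,35,1)])
E
```

```text
[30.4203844  40.02743469]
t 7.0 p [626.1 162.5  96.5] gap 55.8 F [-0.   0.8 -2.6] j [ 0.23  0.42  1.8  -0.24  0.32  1.9 ]
 -> [532. 161.  91.] rows 2 row [-46.9, -0.9, -2.8] [0.19, -0.08, 0.01] totals [-94.  -2.  -6.] [ 0.4 -0.2  0. ]
```

Request:
{"op": "jog_arm", "data": {
  "moves": [
    [[-24,-1,0,0,0,0],[-24,-1,0,0,0,0],[-22,0,0,0,0,0],[-20,0,0,0,0,0],[0,0,0,0,0,0]]
  ]
}}

```text
clock: 7.5
eef_pos: [532.6, 160.1, 96.1]
eef_rot: [1.56, 0.964, 0.094]
wrist_force: [0.8, -0.3, -2.0]
finger_gap: 56.1
```

```bash
python3 - <<'E'
from h import *
p,R,s=cur(); print(w2r(p))
plan([(rk(-63,48,92.6),5.95,35,1)])
E
```

```text
[-62.80936647  47.33643513]
t 7.5 p [532.6 160.1  96.1] gap 56.1 F [ 0.8 -0.3 -2. ] j [ 0.27  0.26  2.04 -0.4   0.26  2.09]
 -> [532. 161.  93.] rows 1 row [-0.3, 0.6, -3.5] [0.39, -0.21, 0.03] totals [-0.  1. -4.] [ 0.4 -0.2  0. ]
```

Request:
{"op": "jog_arm", "data": {
  "moves": [
    [[0,0,-2,0,0,0],[0,0,-2,0,0,0],[0,0,0,0,0,0]]
  ]
}}

```text
clock: 7.8
eef_pos: [534.2, 160.3, 92.6]
eef_rot: [1.56, 0.962, 0.095]
wrist_force: [-0.1, -0.5, -3.1]
finger_gap: 55.6
```

Request:
{"op": "jog_arm", "data": {
  "moves": [
    [[0,0,0,0,0,0],[0,0,0,0,0,0],[0,0,0,0,0,0]]
  ],
  "gripper": 0.62
}}

```text
clock: 8.1
eef_pos: [535.5, 160.3, 93.0]
eef_rot: [1.561, 0.961, 0.095]
wrist_force: [0.5, -0.2, -0.4]
finger_gap: 74.9
```

Request:
{"op": "jog_arm", "data": {
  "moves": [
    [[-20,-2,28,0,0,0],[-20,-2,28,0,0,0],[-20,-2,28,0,0,0],[-13,-1,18,0,0,0],[0,0,0,0,0,0]]
  ]
}}

```text
clock: 8.6
eef_pos: [459.9, 153.0, 197.0]
eef_rot: [1.562, 0.963, 0.096]
wrist_force: [0.1, -0.1, -0.9]
finger_gap: 75.9
```

```bash
python3 - <<'E'
from h import *
a=np.radians(25)
plan([((429.5-100*np.sin(a),-326-10*np.sin(a),68+100*np.cos(a)),5.95,25,1),((429.5,-326,68),5.95,25,1)])
_,d,p=cam('top'); X=cloud(d,p); P=X[d>0]; r=w2r(P)
for y in(-48,48):
    m=(abs(r[:,0]+60)<40)&(abs(r[:,1]-y)<42)&(P[:,2]>106)&(P[:,2]<118); print(r[m].min(0),r[m].max(0),np.median(P[m,2]),m.sum(),cv2.minAreaRect(r[m].astype(np.float32)))
E
```

```text
t 8.6 p [459.9 153.  197. ] gap 75.9 F [ 0.1 -0.1 -0.9] j [ 0.31 -0.08  2.13 -0.25  0.51  1.95]
 -> [ 387. -330.  159.] rows 11 row [-6.6, -43.9, -3.5] [-0.07, 0.89, 0.0] totals [ -73. -483.  -38.] [-0.7  9.8  0. ]
 -> [ 430. -326.   68.] rows 3 row [14.1, 1.4, -30.2] [0.0, 0.0, 0.0] totals [ 42.   4. -91.] [0. 0. 0.]
[-89.013521   -75.94287068] [-32.22621015 -19.13798622] 111.78295662823487 225 ((-60.445613861083984, -47.83404541015625), (55.790191650390625, 56.07151794433594), 85.2960433959961)
[-89.01402288  20.84867297] [-32.33548978  77.00465595] 111.2179503269081 265 ((-60.56243133544922, 48.741241455078125), (56.39826965332031, 56.19744110107422), 0.6343550086021423)
```

Request:
{"op": "jog_arm", "data": {
  "moves": [
    [[-7,-44,0,0,0.9,0],[-7,-44,0,0,0.9,0],[-7,-44,0,0,0.9,0],[-7,-44,0,0,0.9,0],[-7,-44,0,0,0.9,0]]
  ]
}}

```text
clock: 9.15
eef_pos: [427.0, -58.6, 192.0]
eef_rot: [1.578, 1.043, 0.116]
wrist_force: [1.3, 0.7, 0.3]
finger_gap: 76.4
```

Request:
{"op": "jog_arm", "data": {
  "moves": [
    [[-7,-44,0,0,0.9,0],[-7,-44,0,0,0.9,0],[-7,-44,0,0,0.9,0],[-7,-44,0,0,0.9,0],[-7,-44,-10,0,0.9,0]]
  ]
}}

```text
clock: 9.65
eef_pos: [388.9, -291.4, 177.6]
eef_rot: [1.604, 1.126, 0.131]
wrist_force: [1.2, 0.2, 0.8]
finger_gap: 76.3
```

Request:
{"op": "jog_arm", "data": {
  "moves": [
    [[-4,-40,-20,0,0.8,0],[0,0,0,0,0,0]]
  ]
}}

```text
clock: 9.85
eef_pos: [382.6, -338.2, 152.3]
eef_rot: [1.617, 1.145, 0.136]
wrist_force: [-0.8, 0.1, 0.0]
finger_gap: 76.1
```

```bash
python3 - <<'E'
from h import *
a=np.radians(25)
plan([((429.5-60*np.sin(a),-326-6*np.sin(a),68+60*np.cos(a)),5.95,25,1),((429.5,-326,68),5.95,25,1)])
E
```

```text
t 9.85 p [ 382.6 -338.2  152.3] gap 76.1 F [-0.8  0.1  0. ] j [-0.98  0.19  1.9   0.49  0.92  0.23]
 -> [ 404. -329.  122.] rows 1 row [21.5, 9.7, -29.9] [-1.03, -0.73, 0.56] totals [ 22.  10. -30.] [-1.  -0.7  0.6]
 -> [ 430. -326.   68.] rows 2 row [12.7, 1.3, -27.2] [0.0, 0.0, 0.0] totals [ 25.   3. -54.] [0. 0. 0.]
```

Request:
{"op": "jog_arm", "data": {
  "moves": [
    [[22,10,-28,-1,-0.7,0.6],[0,0,0,0,0,0]]
  ]
}}

```text
clock: 10.05
eef_pos: [404.2, -329.6, 120.3]
eef_rot: [1.578, 1.138, 0.106]
wrist_force: [-0.5, -0.8, 0.5]
finger_gap: 76.1
```

```bash
python3 - <<'E'
from h import *
plan([((429.5,-326,68),5.95,25,1)])
E
```

```text
t 10.05 p [ 404.2 -329.6  120.3] gap 76.1 F [-0.5 -0.8  0.5] j [-0.93  0.25  1.92  0.52  0.82  0.21]
 -> [ 430. -326.   68.] rows 2 row [12.7, 1.8, -26.1] [-0.08, -0.1, 0.11] totals [ 25.   4. -52.] [-0.2 -0.2  0.2]
```

Request:
{"op": "jog_arm", "data": {
  "moves": [
    [[8,1,-17,0,0,0],[8,1,-17,0,0,0],[9,2,-18,0,0,0],[0,0,0,0,0,0]]
  ]
}}

```text
clock: 10.45
eef_pos: [429.7, -325.4, 66.8]
eef_rot: [1.581, 1.14, 0.109]
wrist_force: [-0.4, -0.5, -0.0]
finger_gap: 76.1
```

Request:
{"op": "jog_arm", "data": {
  "moves": [
    [[0,0,0,0,0,0],[0,0,0,0,0,0],[0,0,0,0,0,0],[0,0,0,0,0,0],[0,0,0,0,0,0]]
  ],
  "gripper": -1,
  "squeeze": 30
}}

```text
clock: 10.95
eef_pos: [429.2, -326.5, 70.1]
eef_rot: [1.575, 1.139, 0.103]
wrist_force: [-0.0, -0.3, -3.6]
finger_gap: 57.8
```

Request:
{"op": "jog_arm", "data": {
  "moves": [
    [[0,0,10,0,0,0],[0,0,20,0,0,0],[0,0,0,0,0,0]]
  ]
}}

```text
clock: 11.25
eef_pos: [428.7, -326.3, 101.8]
eef_rot: [1.577, 1.14, 0.104]
wrist_force: [0.9, 0.1, -2.6]
finger_gap: 57.8
```

```bash
python3 - <<'E'
from h import *
plan([((429,-326,185),5.95,25,1),(rk(-40,-49,185),5.95,25,1),(rk(10,-48,110),5.95,25,1)])
E
```

```text
t 11.25 p [ 428.7 -326.3  101.8] gap 57.8 F [ 0.9  0.1 -2.6] j [-0.88  0.31  1.89  0.53  0.77  0.24]
 -> [ 429. -326.  185.] rows 2 row [0.2, 0.2, 41.6] [-0.06, -0.16, 0.14] totals [ 0.  0. 83.] [-0.1 -0.3  0.3]
 -> [565.  67. 185.] rows 9 row [15.1, 43.6, 0.0] [0.0, 0.0, 0.0] totals [136. 393.   0.] [0. 0. 0.]
 -> [615.  73. 110.] rows 2 row [24.8, 3.1, -37.5] [0.0, 0.0, 0.0] totals [ 50.   6. -75.] [0. 0. 0.]
```

Request:
{"op": "jog_arm", "data": {
  "moves": [
    [[0,0,40,0,0,0],[0,0,40,0,0,0],[7,20,20,0,0,0],[14,40,0,0,0,0],[14,40,0,0,0,0]]
  ]
}}

```text
clock: 11.75
eef_pos: [462.2, -226.2, 204.1]
eef_rot: [1.58, 1.14, 0.101]
wrist_force: [1.3, -0.0, -2.6]
finger_gap: 57.8
```

Request:
{"op": "jog_arm", "data": {
  "moves": [
    [[14,40,0,0,0,0],[14,40,0,0,0,0],[14,40,0,0,0,0],[14,40,0,0,0,0],[14,40,0,0,0,0]]
  ]
}}

```text
clock: 12.25
eef_pos: [532.6, -17.8, 203.2]
eef_rot: [1.582, 1.139, 0.102]
wrist_force: [0.7, -0.3, -2.9]
finger_gap: 57.8
```

Request:
{"op": "jog_arm", "data": {
  "moves": [
    [[14,40,0,0,0,0],[10,25,0,0,0,0],[0,0,0,0,0,0]]
  ]
}}

```text
clock: 12.55
eef_pos: [557.0, 54.9, 201.8]
eef_rot: [1.585, 1.141, 0.11]
wrist_force: [-0.1, -0.2, -2.6]
finger_gap: 57.7
```

```bash
python3 - <<'E'
from h import *
p,R,s=cur(); print(w2r(p))
plan([(rk(-25,-48,203),5.95,25,1),(rk(9,-48,192),5.95,25,1),(rk(9,-48,94),5.95,25,1)])
E
```

```text
[-49.46902178 -59.80369236]
t 12.55 p [557.   54.9 201.8] gap 57.7 F [-0.1 -0.2 -2.6] j [0.01 0.13 1.83 0.06 0.75 1.46]
 -> [580.  69. 203.] rows 1 row [23.1, 14.3, 1.2] [-0.3, -0.38, 0.38] totals [23. 14.  1.] [-0.3 -0.4  0.4]
 -> [614.  73. 192.] rows 1 row [33.8, 3.5, -11.0] [0.0, 0.0, 0.0] totals [ 34.   4. -11.] [0. 0. 0.]
 -> [614.  73.  94.] rows 2 row [0.0, 0.0, -49.0] [0.0, 0.0, 0.0] totals [  0.   0. -98.] [0. 0. 0.]
```

Request:
{"op": "jog_arm", "data": {
  "moves": [
    [[23,14,0,0,0,0],[17,2,-5,0,0,0],[17,2,-5,0,0,0],[0,0,0,0,0,0]]
  ]
}}

```text
clock: 12.95
eef_pos: [614.3, 73.4, 189.2]
eef_rot: [1.586, 1.144, 0.114]
wrist_force: [-0.3, -0.2, -4.3]
finger_gap: 57.6
```

```bash
python3 - <<'E'
from h import *
p,R,s=cur(); print(w2r(p))
plan([(rk(9,-48,97),5.95,25,1)])
E
```

```text
[  9.41114447 -47.35005557]
t 12.95 p [614.3  73.4 189.2] gap 57.6 F [-0.3 -0.2 -4.3] j [0.05 0.28 1.69 0.04 0.75 1.5 ]
 -> [614.  73.  97.] rows 2 row [-0.2, -0.3, -46.1] [-0.15, -0.3, 0.13] totals [ -0.  -1. -92.] [-0.3 -0.6  0.3]
```

Request:
{"op": "jog_arm", "data": {
  "moves": [
    [[0,0,-25,0,0,0],[0,0,-25,0,0,0],[0,0,-25,0,0,0],[0,0,-15,0,0,0],[0,0,0,0,0,0]]
  ]
}}

```text
clock: 13.45
eef_pos: [610.7, 70.2, 95.7]
eef_rot: [1.587, 1.147, 0.112]
wrist_force: [0.7, 0.4, -3.0]
finger_gap: 57.5
```

Request:
{"op": "jog_arm", "data": {
  "moves": [
    [[0,0,-3,0,0,0],[0,0,-3,0,0,0],[0,0,0,0,0,0]]
  ]
}}

```text
clock: 13.75
eef_pos: [610.6, 69.3, 91.5]
eef_rot: [1.587, 1.145, 0.111]
wrist_force: [-0.1, -0.4, -3.4]
finger_gap: 57.6
```

Request:
{"op": "jog_arm", "data": {
  "moves": [
    [[1,2,-2,0,0,0],[0,0,0,0,0,0]]
  ]
}}

```text
clock: 13.95
eef_pos: [612.2, 71.4, 90.7]
eef_rot: [1.587, 1.143, 0.111]
wrist_force: [0.5, 0.2, -2.7]
finger_gap: 57.7
```

Request:
{"op": "jog_arm", "data": {
  "moves": [
    [[0,0,-2,0,0,0],[0,0,0,0,0,0]]
  ]
}}

```text
clock: 14.15
eef_pos: [612.5, 71.6, 89.2]
eef_rot: [1.586, 1.142, 0.111]
wrist_force: [0.6, 0.2, -2.6]
finger_gap: 57.8
```

Request:
{"op": "jog_arm", "data": {
  "moves": [
    [[0,0,-2,0,0,0],[0,0,0,0,0,0]]
  ]
}}

```text
clock: 14.35
eef_pos: [613.6, 71.4, 89.3]
eef_rot: [1.585, 1.138, 0.109]
wrist_force: [-0.9, 1.0, -3.9]
finger_gap: 57.8
```

Request:
{"op": "jog_arm", "data": {
  "moves": [
    [[0,0,-2,0,0,0],[0,0,0,0,0,0]]
  ]
}}

```text
clock: 14.55
eef_pos: [614.5, 71.6, 89.0]
eef_rot: [1.584, 1.135, 0.109]
wrist_force: [0.2, 0.0, -2.5]
finger_gap: 57.5
```

```bash
python3 - <<'E'
from h import *
for n in('scene','top'):
    _,d,p=cam(n); X=cloud(d,p); P=X[d>0]; r=w2r(P)
    for x in(-60,8):
        m=(abs(r[:,0]-x)<22)&(abs(r[:,1]+48)<20)&(P[:,2]>100)&(P[:,2]<130); print(n,x,np.median(P[m,2]),m.sum())
plan([(rk(9,-48,89),5.95,25,1)])
E
```

```text
scene -60 112.25539142647298 14
scene 8 nan 0
top -60 nan 0
top 8 111.62612435303956 94
t 14.65 p [614.4  71.6  88.7] gap 57.8 F [-0.9 -0.6  1.9] j [0.05 0.41 1.78 0.05 0.52 1.48]
 -> [614.  73.  89.] rows 1 row [-0.5, 1.1, 0.3] [-0.32, -0.1, 0.39] totals [-0.  1.  0.] [-0.3 -0.1  0.4]
  return _methods._mean(a, axis=axis, dtype=dtype,
  ret = ret.dtype.type(ret / rcount)
```

Request:
{"op": "jog_arm", "data": {
  "moves": [
    [[0,0,0,0,0,0],[0,0,0,0,0,0],[0,0,0,0,0,0]]
  ],
  "gripper": 0.62
}}

```text
clock: 14.95
eef_pos: [614.7, 71.6, 88.6]
eef_rot: [1.584, 1.135, 0.109]
wrist_force: [-0.5, 0.2, 0.5]
finger_gap: 75.4
```

Request:
{"op": "jog_arm", "data": {
  "moves": [
    [[-6,-1,13,0,0,0],[-13,-1,28,0,0,0],[-15,-2,32,0,0,0],[-15,-2,32,0,0,0],[-15,-2,32,0,0,0]]
  ]
}}

```text
clock: 15.45
eef_pos: [547.1, 63.2, 224.5]
eef_rot: [1.586, 1.144, 0.11]
wrist_force: [0.6, 0.1, 0.0]
finger_gap: 75.9
```

```bash
python3 - <<'E'
from h import *
a=np.radians(25);b=np.radians(-29); u=np.array([np.cos(b)*np.sin(a),np.sin(b)*np.sin(a),-np.cos(a)]); C=np.array([575.6,-345.4,68])
plan([(C-120*u,-29,25,1),(C-60*u,-29,25,1),(C,-29,25,1)])
_,d,p=cam('top'); X=cloud(d,p); P=X[d>0]; r=w2r(P)
for x,y in((-60,-48),(8,-48),(-60,48)):
    m=(abs(r[:,0]-x)<34)&(abs(r[:,1]-y)<36)&(P[:,2]>106)&(P[:,2]<118); print(np.median(P[m,2]),m.sum(),cv2.minAreaRect(r[m].astype(np.float32)))
E
```

```text
t 15.45 p [547.1  63.2 224.5] gap 75.9 F [0.6 0.1 0. ] j [0.03 0.09 1.83 0.04 0.8  1.49]
 -> [ 531. -321.  177.] rows 8 row [-2.0, -48.0, -6.0] [-0.06, -0.06, -4.32] totals [ -16. -384.  -48.] [ -0.5  -0.5 -34.5]
 -> [ 553. -333.  122.] rows 2 row [11.1, -6.1, -27.2] [0.0, 0.0, 0.0] totals [ 22. -12. -54.] [0. 0. 0.]
 -> [ 576. -345.   68.] rows 2 row [11.1, -6.1, -27.2] [0.0, 0.0, 0.0] totals [ 22. -12. -54.] [0. 0. 0.]
111.68489558610682 58 ((-50.01204299926758, -51.29350280761719), (53.75006103515625, 32.55852127075195), 70.01373291015625)
111.54054308282656 228 ((7.410835266113281, -46.34511184692383), (56.46714401245117, 55.7470588684082), 37.25101089477539)
111.03253791227033 91 ((-50.56786346435547, 61.9061164855957), (41.23002243041992, 72.10173034667969), 51.67839431762695)
```

Request:
{"op": "jog_arm", "data": {
  "moves": [
    [[-2,-43,0,0,0,-3.8],[-2,-43,0,0,0,-3.8],[-2,-43,0,0,0,-3.8],[-2,-43,0,0,0,-3.8],[-2,-43,0,0,0,-3.8]]
  ]
}}

```text
clock: 16.0
eef_pos: [537.0, -155.2, 234.4]
eef_rot: [1.583, 1.128, -0.228]
wrist_force: [1.0, 0.4, 0.8]
finger_gap: 76.1
```

Request:
{"op": "jog_arm", "data": {
  "moves": [
    [[-2,-43,-10,0,0,-3.8],[-2,-43,-12,0,0,-3.8],[-2,-43,-12,0,0,-3.9],[-2,-35,-12,0,0,-3.9],[0,0,0,0,0,0]]
  ]
}}

```text
clock: 16.5
eef_pos: [527.2, -330.6, 186.6]
eef_rot: [1.581, 1.125, -0.516]
wrist_force: [0.3, 0.2, 0.1]
finger_gap: 76.2
```

```bash
python3 - <<'E'
from h import *
a=np.radians(25);b=np.radians(-29); u=np.array([np.cos(b)*np.sin(a),np.sin(b)*np.sin(a),-np.cos(a)]); C=np.array([575.6,-345.4,68])
plan([(C-60*u,-29,25,1),(C,-29,25,1)])
E
```

```text
t 16.5 p [ 527.2 -330.6  186.6] gap 76.2 F [0.3 0.2 0.1] j [-0.64  0.28  1.7   0.08  0.72  1.41]
 -> [ 553. -333.  122.] rows 2 row [13.1, -1.2, -32.1] [0.02, 0.3, 0.56] totals [ 26.  -2. -64.] [0.  0.6 1.1]
 -> [ 576. -345.   68.] rows 2 row [11.1, -6.1, -27.2] [0.0, 0.0, 0.0] totals [ 22. -12. -54.] [0. 0. 0.]
```

Request:
{"op": "jog_arm", "data": {
  "moves": [
    [[13,-1,-32,0,0.3,0.5],[13,-1,-32,0,0.3,0.5],[0,0,0,0,0,0]]
  ]
}}

```text
clock: 16.8
eef_pos: [554.1, -333.0, 121.6]
eef_rot: [1.569, 1.132, -0.51]
wrist_force: [0.2, 0.4, -0.1]
finger_gap: 76.4
```

```bash
python3 - <<'E'
from h import *
plan([((575.6,-345.4,68),-29,25,1)])
E
```

```text
t 16.8 p [ 554.1 -333.   121.6] gap 76.4 F [ 0.2  0.4 -0.1] j [-0.62  0.42  1.68  0.08  0.61  1.41]
 -> [ 576. -345.   68.] rows 2 row [10.8, -6.2, -26.8] [0.05, 0.04, 0.05] totals [ 22. -12. -54.] [0.1 0.1 0.1]
```

Request:
{"op": "jog_arm", "data": {
  "moves": [
    [[7,-4,-18,0,0,0],[7,-4,-18,0,0,0],[7,-4,-18,0,0,0],[0,0,0,0,0,0]]
  ]
}}

```text
clock: 17.2
eef_pos: [576.9, -344.0, 72.3]
eef_rot: [1.568, 1.127, -0.507]
wrist_force: [0.5, -0.1, 0.1]
finger_gap: 76.0
```

Request:
{"op": "jog_arm", "data": {
  "moves": [
    [[0,0,0,0,0,0],[0,0,0,0,0,0],[0,0,0,0,0,0],[0,0,0,0,0,0],[0,0,0,0,0,0]]
  ],
  "gripper": -1
}}

```text
clock: 17.7
eef_pos: [577.2, -343.8, 78.6]
eef_rot: [1.567, 1.122, -0.507]
wrist_force: [0.8, 0.1, -1.8]
finger_gap: 56.0
```

Request:
{"op": "jog_arm", "data": {
  "moves": [
    [[0,0,10,0,0,0],[0,0,20,0,0,0],[0,0,0,0,0,0]]
  ]
}}

```text
clock: 18.0
eef_pos: [576.7, -343.5, 110.0]
eef_rot: [1.568, 1.123, -0.506]
wrist_force: [-0.4, 1.0, -2.7]
finger_gap: 56.4
```

```bash
python3 - <<'E'
from h import *
plan([((560,-330,210),-29,25,1),(rk(-45,48,210),5.95,25,1),(rk(9,48,192),5.95,25,1)])
E
```

```text
t 18.0 p [ 576.7 -343.5  110. ] gap 56.4 F [-0.4  1.  -2.7] j [-0.61  0.48  1.62  0.08  0.6   1.41]
 -> [ 560. -330.  210.] rows 3 row [-5.6, 4.5, 33.3] [0.13, 0.17, -0.05] totals [-17.  13. 100.] [ 0.4  0.5 -0.1]
 -> [550. 163. 210.] rows 11 row [-0.9, 44.8, 0.0] [-0.0, -0.0, 3.18] totals [-10. 493.   0.] [-0. -0. 35.]
 -> [604. 168. 192.] rows 2 row [26.9, 2.8, -9.0] [0.0, 0.0, 0.0] totals [ 54.   6. -18.] [0. 0. 0.]
```

Request:
{"op": "jog_arm", "data": {
  "moves": [
    [[-5,5,35,0,0,0],[-5,5,35,0,0,0],[-5,15,30,0,0,1],[-1,38,2,0,0,3],[-1,42,0,0,0,3.2]]
  ]
}}

```text
clock: 18.5
eef_pos: [557.2, -238.1, 212.7]
eef_rot: [1.568, 1.127, -0.382]
wrist_force: [0.5, 0.5, -2.5]
finger_gap: 56.2
```

Request:
{"op": "jog_arm", "data": {
  "moves": [
    [[-1,42,0,0,0,3.2],[-1,42,0,0,0,3.2],[-1,42,0,0,0,3.2],[-1,42,0,0,0,3.2],[-1,42,0,0,0,3.2]]
  ]
}}

```text
clock: 19.0
eef_pos: [549.8, -20.3, 211.4]
eef_rot: [1.569, 1.128, -0.092]
wrist_force: [0.6, -0.3, -3.1]
finger_gap: 56.1
```

Request:
{"op": "jog_arm", "data": {
  "moves": [
    [[-1,42,0,0,0,3.2],[-1,42,0,0,0,3.2],[-1,42,0,0,0,3.2],[0,30,0,0,0,2],[0,0,0,0,0,0]]
  ]
}}

```text
clock: 19.5
eef_pos: [544.0, 146.1, 209.6]
eef_rot: [1.57, 1.129, 0.126]
wrist_force: [-0.2, -0.3, -2.6]
finger_gap: 55.7
```

```bash
python3 - <<'E'
from h import *
p,R,s=cur(); print(w2r(p))
plan([(rk(-30,48,208),5.95,25,1),(rk(9,48,200),5.95,25,1),(rk(9,48,105),5.95,25,1)])
E
```

```text
[-52.97754059  32.28446358]
t 19.5 p [544.  146.1 209.6] gap 55.7 F [-0.2 -0.3 -2.6] j [ 0.21  0.13  1.82 -0.06  0.75  1.69]
 -> [565. 164. 208.] rows 1 row [21.2, 18.0, -1.6] [-0.02, 0.3, -1.33] totals [21. 18. -2.] [-0.   0.3 -1.3]
 -> [604. 168. 200.] rows 1 row [38.8, 4.0, -8.0] [0.0, 0.0, 0.0] totals [39.  4. -8.] [0. 0. 0.]
 -> [604. 168. 105.] rows 2 row [0.0, 0.0, -47.5] [0.0, 0.0, 0.0] totals [  0.   0. -95.] [0. 0. 0.]
```

Request:
{"op": "jog_arm", "data": {
  "moves": [
    [[21,18,0,0,0.3,-1.3],[20,2,-4,0,0,0],[20,2,-4,0,0,0],[0,0,0,0,0,0]]
  ]
}}

```text
clock: 19.9
eef_pos: [606.1, 168.4, 199.7]
eef_rot: [1.571, 1.137, 0.104]
wrist_force: [-0.0, 0.6, -2.7]
finger_gap: 56.0
```

Request:
{"op": "jog_arm", "data": {
  "moves": [
    [[0,0,-25,0,0,0],[0,0,-25,0,0,0],[0,0,-25,0,0,0],[0,0,-15,0,0,0],[0,0,0,0,0,0]]
  ]
}}

```text
clock: 20.4
eef_pos: [604.3, 165.0, 105.6]
eef_rot: [1.571, 1.138, 0.1]
wrist_force: [0.3, -0.2, -3.0]
finger_gap: 55.9
```

```bash
python3 - <<'E'
from h import *
p,R,s=cur(); print(w2r(p))
plan([(rk(9,48,96),5.95,25,1)])
_,d,p=cam('top'); X=cloud(d,p); P=X[d>0]; r=w2r(P)
m=(abs(r[:,0]-8)<22)&(abs(r[:,1]-48)<20)&(P[:,2]>100)&(P[:,2]<150); print(np.median(P[m,2]),m.sum())
E
```

```text
[ 8.94326504 44.76944006]
t 20.4 p [604.3 165.  105.6] gap 55.9 F [ 0.3 -0.2 -3. ] j [ 0.23  0.41  1.74 -0.1   0.57  1.77]
 -> [604. 168.  96.] rows 1 row [-0.3, 3.2, -9.6] [0.02, -0.23, 0.22] totals [ -0.   3. -10.] [ 0.  -0.2  0.2]
120.53158514957173 90
```

Request:
{"op": "jog_arm", "data": {
  "moves": [
    [[0,2,-4,0,0,0],[0,1,-3,0,0,0],[0,0,0,0,0,0]]
  ]
}}

```text
clock: 20.75
eef_pos: [605.5, 168.0, 102.3]
eef_rot: [1.572, 1.133, 0.101]
wrist_force: [0.8, 0.1, -3.1]
finger_gap: 56.2
```

Request:
{"op": "jog_arm", "data": {
  "moves": [
    [[0,0,-2,0,0,0],[0,0,-1,0,0,0]]
  ]
}}

```text
clock: 20.95
eef_pos: [605.9, 168.3, 100.2]
eef_rot: [1.573, 1.132, 0.101]
wrist_force: [-0.2, -0.2, -3.2]
finger_gap: 56.1
```

```bash
python3 - <<'E'
from h import *
p,R,s=cur(); print(w2r(p),p)
_,d,p=cam('top'); X=cloud(d,p); P=X[d>0]; r=w2r(P)
m=(abs(r[:,0]-8)<22)&(abs(r[:,1]-48)<20)&(P[:,2]>100)&(P[:,2]<150); print(np.median(P[m,2]),m.sum(),manip.read_state()['wrist_force'])
E
```

```text
[10.95483793 47.88416148] [605.93212331 168.26178122 100.18113932]
114.89874552810984 83 [-0.93991673  0.71194917 -2.45250819]
```

Another 3–4 mm to go.

Request:
{"op": "jog_arm", "data": {
  "moves": [
    [[0,0,-3,0,0,0],[0,0,-2,0,0,0],[0,0,0,0,0,0]]
  ]
}}

```text
clock: 21.3
eef_pos: [607.1, 167.7, 97.2]
eef_rot: [1.571, 1.128, 0.1]
wrist_force: [0.3, -0.5, -3.3]
finger_gap: 56.1
```

```bash
python3 - <<'E'
from h import *
p,R,s=cur(); print(w2r(p),p)
_,d,p=cam('top'); X=cloud(d,p); P=X[d>0]; r=w2r(P)
m=(abs(r[:,0]-8)<22)&(abs(r[:,1]-48)<20)&(P[:,2]>100)&(P[:,2]<150); print(np.median(P[m,2]),m.sum(),manip.read_state()['wrist_force'])
E
```

```text
[12.05711198 47.24068542] [607.09516218 167.73603406  97.18079902]
113.45630020455216 86 [-0.19192378 -0.31197351 -2.21645467]
```

Request:
{"op": "jog_arm", "data": {
  "moves": [
    [[0,0,-3,0,0,0],[0,0,-1,0,0,0]]
  ]
}}

```text
clock: 21.55
eef_pos: [608.8, 167.6, 96.4]
eef_rot: [1.571, 1.122, 0.099]
wrist_force: [1.4, 0.6, -0.7]
finger_gap: 55.7
```

Request:
{"op": "jog_arm", "data": {
  "moves": [
    [[0,0,-1,0,0,0],[0,0,0,0,0,0]]
  ]
}}

```text
clock: 21.75
eef_pos: [609.2, 167.7, 96.4]
eef_rot: [1.571, 1.12, 0.1]
wrist_force: [0.1, 0.4, -1.6]
finger_gap: 55.7
```

```bash
python3 - <<'E'
from h import *
p,R,s=cur(); print(w2r(p),p)
_,d,p=cam('top'); X=cloud(d,p); P=X[d>0]; r=w2r(P)
m=(abs(r[:,0]-8)<22)&(abs(r[:,1]-48)<20)&(P[:,2]>100)&(P[:,2]<150); print(np.median(P[m,2]),m.sum(),manip.read_state()['wrist_force'])
E
```

```text
[14.14440546 46.93809843] [609.20257719 167.65144715  96.37652221]
111.8387694901948 81 [-0.29798162 -0.85259905  1.11033162]
```

Request:
{"op": "jog_arm", "data": {
  "moves": [
    [[0,0,0,0,0,0],[0,0,0,0,0,0],[0,0,0,0,0,0]]
  ],
  "gripper": 0.62
}}

```text
clock: 22.1
eef_pos: [609.4, 167.9, 96.1]
eef_rot: [1.572, 1.12, 0.101]
wrist_force: [0.2, 0.7, -0.1]
finger_gap: 75.0
```

Request:
{"op": "jog_arm", "data": {
  "moves": [
    [[-6,-1,13,0,0,0],[-13,-1,28,0,0,0],[-15,-2,32,0,0,0],[-15,-2,32,0,0,0],[-25,-10,20,0,0,0]]
  ]
}}

```text
clock: 22.6
eef_pos: [532.9, 151.6, 220.8]
eef_rot: [1.57, 1.126, 0.099]
wrist_force: [0.1, -0.2, -0.4]
finger_gap: 75.9
```

Request:
{"op": "jog_arm", "data": {
  "moves": [
    [[-35,-12,0,0,0,0],[-35,-12,0,0,0,0],[-35,-12,0,0,0,0],[0,0,0,0,0,0]]
  ]
}}

```text
clock: 23.0
eef_pos: [423.5, 114.4, 224.5]
eef_rot: [1.573, 1.119, 0.102]
wrist_force: [0.6, -0.3, 0.4]
finger_gap: 76.4
```

```bash
python3 - <<'E'
from h import *
for n in('scene','top'):
    im,d,p=cam(n,'d_%s.png'%n); X=cloud(d,p); P=X[d>0]; r=w2r(P)
    for nm,x,y in(('ot',-60,-48),('nt',8,-46),('oc',-60,48),('nc',13,47)):
        m=(abs(r[:,0]-x)<34)&(abs(r[:,1]-y)<36)&(P[:,2]>106)&(P[:,2]<118)
        if m.sum()>9: print(n,nm,np.median(P[m,2]).round(1),m.sum(),cv2.minAreaRect(r[m].astype(np.float32)))
    m=(abs(r[:,1])<40)&(r[:,0]<-168)&(r[:,0]>-205)&(P[:,2]>50)&(P[:,2]<85); print('pull',m.sum(),r[m].min(0),r[m].max(0),np.percentile(P[m,2],[2,98]))
a=cv2.imread('pics/d_scene.png')[130:260,190:370]; b=cv2.imread('pics/d_top.png')[110:240,150:330]
cv2.imwrite('pics/D.png',cv2.resize(np.hstack([a,b]),(792,286),interpolation=cv2.INTER_CUBIC))
plan([(rk(-185,1,150),5.95,20,1),(rk(-185,1,64),5.95,20,1)])
E
```

```text
scene ot 112.7 221 ((-62.74662399291992, -49.69994354248047), (56.8505744934082, 54.85637283325195), 87.16780090332031)
scene oc 112.6 218 ((-61.171844482421875, 44.72526550292969), (55.19407272338867, 53.10633087158203), 89.77974700927734)
pull 64 [-199.77367453  -12.71222259] [-168.41839368   12.03272578] [55.91985189 76.36193052]
top ot 111.0 225 ((-61.51042938232422, -46.81415557861328), (56.19827651977539, 55.981727600097656), 27.830690383911133)
top nt 111.0 224 ((7.366527557373047, -46.39949035644531), (56.3100700378418, 55.83660125732422), 39.991580963134766)
top oc 111.0 270 ((-61.0762939453125, 48.796382904052734), (56.51706314086914, 56.34669876098633), 0.6316751837730408)
top nc 110.8 275 ((10.648305892944336, 48.5120849609375), (56.34938430786133, 57.00539779663086), 0.5137350559234619)
pull 37 [-197.10132184   -9.0820688 ] [-168.9924086    12.04011911] [53.31170208 74.19189162]
t 23.1 p [426.1 115.1 225. ] gap 76.3 F [-0.5 -0.5 -0.4] j [ 0.21 -0.18  2.09 -0.06  0.78  1.71]
 -> [416. 101. 150.] rows 2 row [-5.1, -6.9, -37.5] [-0.33, 2.96, 0.1] totals [-10. -14. -75.] [-0.7  5.9  0.2]
 -> [416. 101.  64.] rows 2 row [0.0, 0.0, -43.0] [0.0, 0.0, 0.0] totals [  0.   0. -86.] [0. 0. 0.]
```

View pics/D.png

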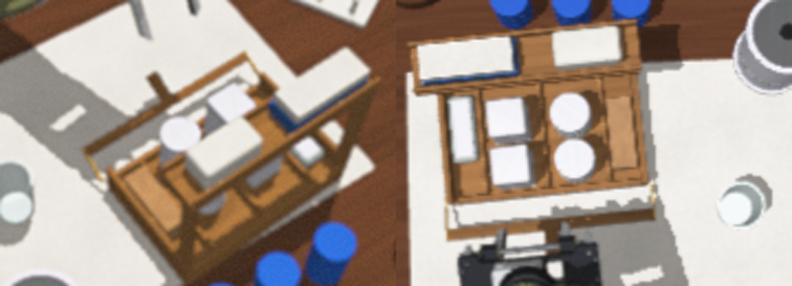

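The picture shows both pairs standing in line and upright: caddies at right-half (507,117) and (510,163), tins at (570,112) and (573,158). The rail is still folded out. Next I'll take the pull.

Request:
{"op": "jog_arm", "data": {
  "moves": [
    [[-5,-7,-37,-0.3,3,0],[-5,-7,-37,-0.3,3,0],[0,0,-20,0,0,0],[0,0,0,0,0,0]]
  ],
  "gripper": 0.28
}}

```text
clock: 23.5
eef_pos: [419.5, 101.6, 129.1]
eef_rot: [1.575, 1.223, 0.105]
wrist_force: [0.1, 0.5, -0.8]
finger_gap: 60.0
```

```bash
python3 - <<'E'
from h import *
plan([(rk(-185,1,64),5.95,20,1)])
E
```

```text
t 23.5 p [419.5 101.6 129.1] gap 60.0 F [ 0.1  0.5 -0.8] j [ 0.16 -0.02  2.17 -0.03  0.64  1.66]
 -> [416. 101.  64.] rows 2 row [-1.8, -0.2, -32.6] [-0.04, -0.05, 0.09] totals [ -4.  -0. -65.] [-0.1 -0.1  0.2]
```

Request:
{"op": "jog_arm", "data": {
  "moves": [
    [[-2,0,-25,0,0,0],[-2,0,-25,0,0,0],[0,0,-15,0,0,0],[0,0,0,0,0,0]]
  ]
}}

```text
clock: 23.9
eef_pos: [419.9, 102.9, 65.0]
eef_rot: [1.576, 1.219, 0.106]
wrist_force: [-0.1, 0.3, 0.5]
finger_gap: 60.4
```

Request:
{"op": "jog_arm", "data": {
  "moves": [
    [[0,0,0,0,0,0],[0,0,0,0,0,0],[0,0,0,0,0,0],[0,0,0,0,0,0],[0,0,0,0,0,0]]
  ],
  "gripper": -1,
  "squeeze": 12
}}

```text
clock: 24.4
eef_pos: [422.9, 103.1, 69.1]
eef_rot: [1.573, 1.214, 0.104]
wrist_force: [4.3, -23.3, -5.4]
finger_gap: 25.7
```

```bash
python3 - <<'E'
from h import *
p,R,s=cur(); q=w2r(p); x,z=-112-q[0],p[2]-25; print(q,p,s['finger_gap'],'r',np.hypot(x,z),'phi',np.arctan2(x,z),s['wrist_force'])
f0=np.arctan2(x,z); rr=np.hypot(x,z); fs=np.linspace(f0,-0.02,12)
for a,b in zip(fs[:-1],fs[1:]): print(round(b,2),[round(v,1) for v in (*( (-rr*(np.sin(b)-np.sin(a)))*ex), rr*(np.cos(b)-np.cos(a)))])
E
```

```text
[-177.87195695    2.00814975] [422.87812054 103.0590283   69.05235017] 25.7234639751258 r 79.2447112955546 phi 0.9813477778857262 [  4.31433965 -23.26572182  -5.44617625]
0.89 [np.float64(4.3), np.float64(0.4), np.float64(5.8)]
0.8 [np.float64(4.8), np.float64(0.5), np.float64(5.4)]
0.71 [np.float64(5.2), np.float64(0.5), np.float64(4.9)]
0.62 [np.float64(5.7), np.float64(0.6), np.float64(4.4)]
0.53 [np.float64(6.0), np.float64(0.6), np.float64(3.9)]
0.44 [np.float64(6.4), np.float64(0.7), np.float64(3.3)]
0.34 [np.float64(6.6), np.float64(0.7), np.float64(2.7)]
0.25 [np.float64(6.9), np.float64(0.7), np.float64(2.1)]
0.16 [np.float64(7.0), np.float64(0.7), np.float64(1.5)]
0.07 [np.float64(7.1), np.float64(0.7), np.float64(0.8)]
-0.02 [np.float64(7.2), np.float64(0.7), np.float64(0.2)]
```

Request:
{"op": "jog_arm", "data": {
  "moves": [
    [[0,-2,-1,0,0,0],[0,0,0,0,0,0],[0,0,0,0,0,0]]
  ]
}}

```text
clock: 24.7
eef_pos: [423.0, 100.7, 68.7]
eef_rot: [1.573, 1.213, 0.103]
wrist_force: [3.0, 0.8, -5.1]
finger_gap: 21.8
```

Request:
{"op": "jog_arm", "data": {
  "moves": [
    [[4,0.4,5,0,0,0],[5,0.5,5,0,0,0],[5,0.5,5,0,0,0],[6,0.6,4,0,0,0],[6,0.6,4,0,0,0]]
  ]
}}

```text
clock: 25.2
eef_pos: [445.4, 103.0, 91.1]
eef_rot: [1.571, 1.227, 0.102]
wrist_force: [-5.7, 0.2, 0.5]
finger_gap: 22.1
```

```bash
python3 - <<'E'
from h import *
p,R,s=cur(); q=w2r(p); x,z=-112-q[0],p[2]-25; print(q,p,s['finger_gap'],'r',np.hypot(x,z),'phi',np.arctan2(x,z),s['wrist_force'])
f0=np.arctan2(x,z); rr=80; fs=np.linspace(f0,-0.02,8)
for a,b in zip(fs[:-1],fs[1:]): print(round(b,2),[float(round(v,1)) for v in (*( (-rr*(np.sin(b)-np.sin(a)))*ex), rr*(np.cos(b)-np.cos(a)))])
E
```

```text
[-155.48085577   -0.43055243] [445.4013921  102.95453768  91.10986421] 22.062852580601735 r 79.1271063832136 phi 0.5817733981910523 [-5.69803252  0.17154491  0.52273541]
0.5 [5.9, 0.6, 3.5]
0.41 [6.1, 0.6, 3.0]
0.32 [6.4, 0.7, 2.5]
0.24 [6.6, 0.7, 1.9]
0.15 [6.7, 0.7, 1.3]
0.07 [6.8, 0.7, 0.7]
-0.02 [6.8, 0.7, 0.2]
```

Request:
{"op": "jog_arm", "data": {
  "moves": [
    [[6,0.6,3,0,1.5,0],[6,0.6,3,0,1.5,0],[6,0.7,2,0,1.5,0],[7,0.7,2,0,1.5,0],[7,0.7,1,0,1.5,0]]
  ]
}}

```text
clock: 25.7
eef_pos: [477.1, 106.1, 104.7]
eef_rot: [1.637, 1.367, 0.166]
wrist_force: [-4.9, -0.6, 3.0]
finger_gap: 21.4
```

```bash
python3 - <<'E'
from h import *
p,R,s=cur(); q=w2r(p); x,z=-112-q[0],p[2]-25; print(q,p,s['finger_gap'],'r',np.hypot(x,z),'phi',np.arctan2(x,z),s['wrist_force'])
E
```

```text
[-123.61228764   -0.63075945] [477.11902938 106.05892219 104.73001478] 21.363189006018928 r 80.57121372858549 phi 0.14462820024855344 [-4.88292863 -0.60436672  2.98067237]
```

Request:
{"op": "jog_arm", "data": {
  "moves": [
    [[6,0.6,0.5,0,0,0],[6,0.6,0,0,0,0],[0,0,0,0,0,0]]
  ]
}}

```text
clock: 26.0
eef_pos: [491.2, 107.7, 106.7]
eef_rot: [1.638, 1.365, 0.168]
wrist_force: [1.4, 0.8, -2.9]
finger_gap: 18.7
```

Request:
{"op": "jog_arm", "data": {
  "moves": [
    [[3,0.3,0,0,0,0],[0,0,0,0,0,0]]
  ]
}}

```text
clock: 26.2
eef_pos: [494.5, 108.1, 107.0]
eef_rot: [1.638, 1.363, 0.167]
wrist_force: [-0.5, 0.9, -1.7]
finger_gap: 18.3
```

```bash
python3 - <<'E'
from h import *
p,R,s=cur(); q=w2r(p); x,z=-112-q[0],p[2]-25; print(q,p,s['finger_gap'],'r',np.hypot(x,z),'phi',np.arctan2(x,z),s['wrist_force'])
E
```

```text
[-106.13573091   -0.40618941] [494.47815621 108.09391171 107.01218899] 18.334763945730504 r 82.22158351237229 phi -0.07138335351972379 [-0.47286937  0.93974851 -1.72875262]
```

Request:
{"op": "jog_arm", "data": {
  "moves": [
    [[0,0,0,0,0,0],[0,0,0,0,0,0],[-2,0,2,0,0,0]]
  ],
  "gripper": -0.2
}}

```text
clock: 26.5
eef_pos: [492.6, 107.9, 109.1]
eef_rot: [1.636, 1.362, 0.165]
wrist_force: [0.2, 0.0, 0.1]
finger_gap: 36.6
```

Request:
{"op": "jog_arm", "data": {
  "moves": [
    [[-5,-0.5,20,0,0,0],[-10,-1,30,0,0,0],[-20,-2,30,0,0,0],[-40,-4,20,0,0,0],[-40,-4,0,0,0,0]]
  ]
}}

```text
clock: 27.0
eef_pos: [375.2, 95.7, 212.0]
eef_rot: [1.635, 1.363, 0.163]
wrist_force: [-0.5, -0.2, 0.0]
finger_gap: 37.8
```

```bash
python3 - <<'E'
from h import *
for n in('scene','top'):
    im,d,p=cam(n,'e_%s.png'%n); X=cloud(d,p); P=X[d>0]; r=w2r(P)
    m=(abs(r[:,1])<9)&(r[:,0]<-96)&(r[:,0]>-140)&(P[:,2]>100)&(P[:,2]<135); print('pull top',m.sum(),np.percentile(r[m,0],[5,50,95]).round(1) if m.sum() else '',np.percentile(P[m,2],[5,95]) if m.sum() else '')
    m=(abs(r[:,1])>20)&(abs(r[:,1])<140)&(r[:,0]<-96)&(r[:,0]>-150)&(P[:,2]>70)&(P[:,2]<86); print('batten',m.sum(),np.percentile(r[m,0],[5,50,95]).round(1) if m.sum() else '',np.percentile(P[m,2],[5,95]) if m.sum() else '')
a=cv2.imread('pics/e_scene.png')[130:260,190:370]; b=cv2.imread('pics/e_top.png')[110:240,150:330]
cv2.imwrite('pics/E.png',cv2.resize(np.hstack([a,b]),(792,286),interpolation=cv2.INTER_CUBIC))
E
```

```text
pull top 36 [-128.  -118.8 -116.4] [100.95632098 127.01962932]
batten 276 [-123.1 -115.1 -110.7] [71.37276165 82.54221193]
pull top 26 [-129.7 -123.8 -116.4] [105.60376421 128.05870972]
batten 258 [-123.7 -118.2 -112.7] [72.45578254 83.3003519 ]
```

View pics/E.png

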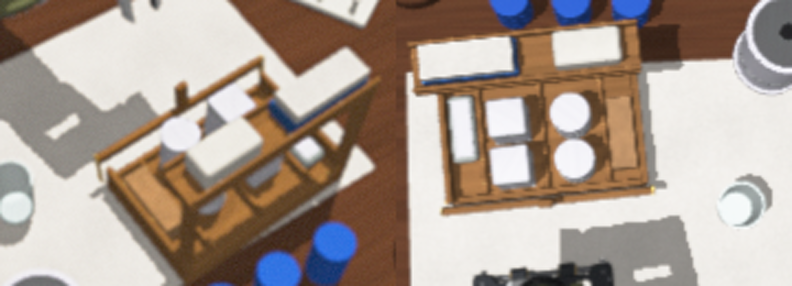

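The rail is nearly up: its pull is at left-half (181,95). The depth puts its top at about x' −120 instead of −112, which makes the rail angle about 0.09 rad. That is over the 0.07 limit, so I'll push the pull home from the front with the fingers shut.

```bash
python3 - <<'E'
from h import *
plan([(rk(-170,0,118),5.95,12,1)])
E
```

```text
t 27.1 p [373.   95.6 210.8] gap 37.6 F [ 0.8 -0.1  0.4] j [ 0.15 -0.19  2.08  0.    1.04  1.62]
 -> [431. 102. 118.] rows 3 row [19.3, 2.1, -30.9] [-0.24, -0.09, 0.05] totals [ 58.   6. -93.] [-0.7 -0.3  0.2]
```

Request:
{"op": "jog_arm", "data": {
  "moves": [
    [[5,0,-45,0,0,0],[10,1,-40,0,0,0],[35,4,-8,-0.7,0,0],[0,0,0,0,0,0]]
  ],
  "gripper": -1
}}

```text
clock: 27.5
eef_pos: [425.5, 100.8, 116.3]
eef_rot: [1.574, 1.358, 0.104]
wrist_force: [-0.2, 0.5, 0.2]
finger_gap: 9.1
```

Request:
{"op": "jog_arm", "data": {
  "moves": [
    [[10,1,0,0,0,0],[5,0.5,0,0,0,0],[0,0,0,0,0,0]]
  ]
}}

```text
clock: 27.8
eef_pos: [440.9, 102.3, 115.1]
eef_rot: [1.574, 1.361, 0.104]
wrist_force: [0.0, 0.3, -0.4]
finger_gap: 0.1
```

Request:
{"op": "jog_arm", "data": {
  "moves": [
    [[4,0.4,0,0,0,0],[4,0.4,0,0,0,0],[0,0,0,0,0,0]]
  ]
}}

```text
clock: 28.1
eef_pos: [449.1, 103.1, 115.8]
eef_rot: [1.574, 1.36, 0.105]
wrist_force: [-0.0, 0.7, -1.0]
finger_gap: 0.5
```

```bash
python3 - <<'E'
from h import *
p,R,s=cur(); print(w2r(p),p,s['wrist_force'],s['finger_gap'])
E
```

```text
[-151.82984718   -0.69922027] [449.060582   103.06578274 115.83674183] [-0.04984691  0.67473204 -0.98498918] 0.5259096800605844
```

Request:
{"op": "jog_arm", "data": {
  "moves": [
    [[4,0.4,0,0,0,0],[4,0.4,0,0,0,0],[0,0,0,0,0,0]]
  ]
}}

```text
clock: 28.4
eef_pos: [457.7, 103.9, 116.2]
eef_rot: [1.574, 1.359, 0.105]
wrist_force: [0.3, -0.9, -0.6]
finger_gap: 0.2
```

Request:
{"op": "jog_arm", "data": {
  "moves": [
    [[4,0.4,0,0,0,0],[3,0.3,0,0,0,0]]
  ]
}}

```text
clock: 28.6
eef_pos: [464.8, 104.7, 116.1]
eef_rot: [1.574, 1.36, 0.105]
wrist_force: [-2.5, 0.1, 1.8]
finger_gap: 0.3
```

Request:
{"op": "jog_arm", "data": {
  "moves": [
    [[2,0.2,0,0,0,0],[0,0,0,0,0,0]]
  ]
}}

```text
clock: 28.8
eef_pos: [467.1, 104.9, 116.0]
eef_rot: [1.574, 1.36, 0.105]
wrist_force: [-0.4, 0.4, 0.8]
finger_gap: 0.4
```

Request:
{"op": "jog_arm", "data": {
  "moves": [
    [[3,0.3,0,0,0,0],[0,0,0,0,0,0]]
  ]
}}

```text
clock: 29.0
eef_pos: [470.2, 105.2, 116.0]
eef_rot: [1.574, 1.361, 0.105]
wrist_force: [-1.2, -0.1, 0.0]
finger_gap: 0.7
```

Request:
{"op": "jog_arm", "data": {
  "moves": [
    [[3,0.3,0,0,0,0],[0,0,0,0,0,0]]
  ]
}}

```text
clock: 29.2
eef_pos: [472.0, 105.4, 115.5]
eef_rot: [1.574, 1.365, 0.104]
wrist_force: [-5.8, -1.3, 4.0]
finger_gap: 0.2
```

Request:
{"op": "jog_arm", "data": {
  "moves": [
    [[2,0.2,0,0,0,0],[0,0,0,0,0,0]]
  ]
}}

```text
clock: 29.4
eef_pos: [472.0, 105.4, 115.2]
eef_rot: [1.573, 1.371, 0.103]
wrist_force: [-4.4, -0.2, 4.2]
finger_gap: 0.3
```

Request:
{"op": "jog_arm", "data": {
  "moves": [
    [[4,0.4,0,0,0,0],[0,0,0,0,0,0]]
  ]
}}

```text
clock: 29.6
eef_pos: [472.1, 105.5, 114.6]
eef_rot: [1.571, 1.382, 0.102]
wrist_force: [-4.1, -0.7, 3.3]
finger_gap: 0.5
```

Request:
{"op": "jog_arm", "data": {
  "moves": [
    [[-10,-1,0,0,0,0],[-30,-3,5,0,0,0],[-40,-4,20,0,0,0],[-20,-2,40,0,0,0],[0,0,0,0,0,0]]
  ]
}}

```text
clock: 30.1
eef_pos: [367.6, 94.9, 180.5]
eef_rot: [1.571, 1.381, 0.102]
wrist_force: [0.5, -0.5, -0.4]
finger_gap: 0.7
```

```bash
python3 - <<'E'
from h import *
for n in('scene','top'):
    im,d,p=cam(n,'f_%s.png'%n); X=cloud(d,p); P=X[d>0]; r=w2r(P)
    m=(abs(r[:,1])<9)&(r[:,0]<-96)&(r[:,0]>-140)&(P[:,2]>100)&(P[:,2]<135); print('pull top',m.sum(),np.percentile(r[m,0],[5,50,95]).round(1),np.percentile(P[m,2],[5,95]))
    m=(abs(r[:,1])>20)&(abs(r[:,1])<140)&(r[:,0]<-96)&(r[:,0]>-150)&(P[:,2]>70)&(P[:,2]<86); print('batten',m.sum(),np.percentile(r[m,0],[5,50,95]).round(1),np.percentile(P[m,2],[5,95]))
    for nm,x,y in(('ot',-60,-48),('nt',8,-46),('oc',-60,48),('nc',13,47)):
        m=(abs(r[:,0]-x)<34)&(abs(r[:,1]-y)<36)&(P[:,2]>106)&(P[:,2]<118)
        if m.sum()>9: print(n,nm,np.median(P[m,2]).round(1),m.sum(),[np.round(v,1) for v in cv2.minAreaRect(r[m].astype(np.float32))])
    for nm,f in(('start',np.load(n+'0.npz')['X']),('now',X)):
        def med(c,lo,hi,R): 
            Q=f.reshape(-1,3); m=(np.hypot(*(Q[:,:2]-c).T)<R)&(Q[:,2]>lo)&(Q[:,2]<hi); return np.median(Q[m,:2],0).round(1)
        print(nm,'gauge',med([718,-244],175,195,70),'tumbler',med([476,-190],60,98,60),'candle',med([590,-4],50,64,60),'flash',med([510,-440],25,60,110))
a=cv2.imread('pics/f_scene.png')[130:260,190:370]; b=cv2.imread('pics/f_top.png')[110:240,150:330]
cv2.imwrite('pics/F.png',cv2.resize(np.hstack([a,b]),(792,286),interpolation=cv2.INTER_CUBIC))
E
```

```text
pull top 30 [-115.1 -107.  -104.5] [105.04724979 127.91617428]
batten 247 [-116.2 -109.2 -104.5] [71.57572566 82.83622034]
scene ot 113.2 220 [array([-62.4, -50.3]), array([55.6, 55.7]), np.float64(0.8)]
scene oc 112.4 216 [array([-62. ,  44.5]), array([56. , 54.3]), np.float64(89.0)]
start gauge [ 721.6 -246.5] tumbler [ 467.8 -185.1] candle [593.9 -12.7] flash [ 483.7 -453.4]
now gauge [ 721.8 -246.6] tumbler [ 469.  -186.3] candle [593.1 -12.4] flash [ 482.5 -455.2]
pull top 20 [-117.3 -112.5 -106.9] [118.09569072 127.00662897]
batten 267 [-117.  -111.6 -106.1] [71.75701641 83.39367042]
top ot 111.3 235 [array([-60.7, -47.8]), array([55.6, 56.5]), np.float64(84.0)]
top nt 111.2 230 [array([  7.3, -46.5]), array([55.9, 55.6]), np.float64(38.0)]
top oc 111.5 266 [array([-60.9,  49.3]), array([57.1, 55. ]), np.float64(88.5)]
top nc 111.1 261 [array([10.5, 48.5]), array([57.2, 56.6]), np.float64(0.6)]
start gauge [ 717.1 -242.5] tumbler [ 482.7 -196.3] candle [590.2  -7.7] flash [ 485.3 -452.3]
now gauge [ 717.1 -243. ] tumbler [ 482.1 -195.5] candle [590.   -7.7] flash [ 482.1 -452.9]
```

View pics/F.png

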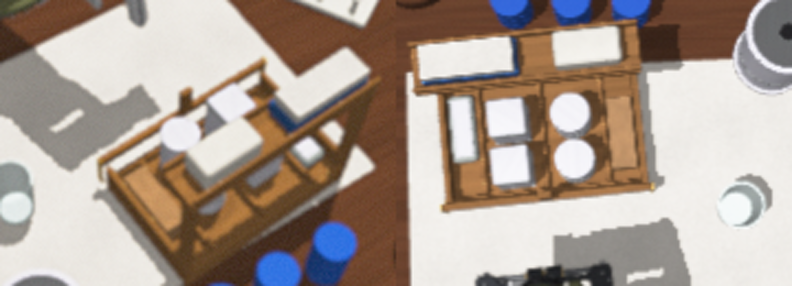

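The picture shows the rail upright, with its pull at left-half (186,100). All four items are upright in their rows and the gripper is clear. The rail batten now measures x' −111.6 (top view) and −109.2 (scene view) against the nominal −112, so it is against its stop. I'll hand the job in.

```bash
python3 -c "
from cell import manip; print(manip.sign_off())"
```

```text
the job is handed in; nothing more can be done
None
```

I restocked the rack, swung the fiddle rail up and handed the job in at about 30 s of robot time. By my last camera measurements everything is inside the limits; sign-off itself reports no verdict.

**Stock:** I lifted the old tin (right row) and old caddy (left row) 4 mm and drew them straight forward. Their new ones are set down behind them. Final positions in the rack frame, from the top camera:

| Item | x (mm) | Required x (mm) | y (mm) |
|---|---|---|---|
| Old tin | −61 | −75 to −50 | −48 |
| New tin | +7 | −15 to 70 | −46.5 |
| Old caddy | −61 | −75 to −50 | +49 |
| New caddy | +10.5 | −15 to 70 | +48.5 |

All four tops stood about 111–113 mm high, as they should when standing on the floor. The caddies are square to within about 1.5°. The old items stop about 5 mm short of touching the lip.

**Rail:** My first swing left it at about 0.09 rad because the fingers slid off the pull. I pushed it home with the fingers shut until it stopped moving. The batten then measured x = −111.6 mm (top view) and −109.2 mm (scene view), against −112 mm for fully up.

**Other things:** The gauge, tumbler, candle box and flashlight measured within about 3 mm of where they started. I did not measure the knot board or the fish tin at the end. The two cameras disagree by up to 5 mm in the y positions, which is still inside the limits.

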